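Fetch the trapped control module from the test bay and stow it in the tote

TASK

A control module has slid deep into the narrow test bay: use the hooked puller to draw it out by its orange loop, without your hand touching the module while it is still in the bay. Slide the tote's yellow divider towards the two relays to make room, and lower the module gently, flat onto the tote floor, into the compartment without relays. Put the puller back on its black mat, and leave the other things where they are.

Things in the scene. Friction and masses are not known exactly. Their poses are not given: they have to be found in the camera images.
- bay: Fixed grey test bay: a slot open at its top and mouth; two walls 6 mm thick, 225 mm long, 140 mm high, 80 mm apart inside, and a back wall. Origin: middle of the mouth, on the bench (the slot's floor). +x points level into the slot, +y level across it, +z up. A blue instrument, 130 mm high, stands outside the +y wall (x 25 to 225, y 48 to 178 mm).
- lamp_bar (a point): Centre of the dark lamp bar fixed across the bay above its mouth: 90 x 120 x 22 mm (x, y, z), axes as the bay's; in the bay's frame it spans x -75 to +15, z 140 to 162 mm. A hand working in front of the mouth must lean back from it.
- module_center (a point): Centre of the loose control module (about 350 g), half-way up its 58 mm height. Aluminium body 110 x 56 x 30 mm (x, y, z); on top a centred black spine 80 x 24 x 28 mm, 30 to 58 mm above the underside: grip it there. x along its length, orange pull loop at its -x end, z up. It starts in the bay, axes nearly the bay's, loop towards the mouth, centre 140 to 156 mm in.
- module_loop (a point): Middle of the opening of the module's orange loop, 67 mm from the module's centre in -x, 12 mm above its underside; axes as the module's. The loop is a level U of 7 mm round bar, opening about 24 mm (x) by 39 mm (y); its outer cross bar's centre line is 16 mm farther in -x, the bar 8.5 to 15.5 mm above the underside.
- puller_handle (a point): Centre of the hooked puller's red handle, 80 x 22 x 40 mm (x, y, z); 150 g; stands on the mat on the handle's flat foot. +x points along the steel shaft to the hook, z up. Grip it across y. The 8 mm round shaft runs level, 12 mm above this centre, to 141 mm in front of it and there turns straight down as an 8 mm round hook.
- puller_tip (a point): Lower end of the puller's downward hook: 141 mm in +x from the handle's centre and 18 mm below it, that is 2 mm above the level of the handle's foot. The hook's free length below the shaft is about 26 mm.
- mat: Fixed black rubber mat, 250 x 90 x 3 mm, where the puller starts and must end. Origin: centre of its underside; x along its length (the puller starts with its shaft along about +x, its handle's centre about 50 mm from the mat's centre in -x).
- tote: Fixed blue tote: inside 190 mm (x) by 176 mm (y), floor 6 mm thick, walls 6 mm thick, rim 32 mm above the bench. Origin: centre of its underside, z up. The empty compartment lies at its -y side, between the wall's inner face (y = -88 mm) and the divider; two small relays (66 x 40 x 26 mm) lie in the other one, near the +y wall.
- divider (a joint): Position of the tote's yellow divider (m), 0 to 0.060, growing as it slides along the tote's +y. The empty compartment is 30 mm wide plus this value, so the 56 mm wide module does not fit at the start (0 to 0.015). It slides with about 2 N of drag and stays where it is left.
- divider_tab (a point): Middle of the divider's upright yellow tab, on the divider, 55 mm from the tote's middle in the tote's -x, 50 mm above the bench. The tab is 50 mm long (x), 14 mm thick (y), and reaches from 30 to 68 mm above the bench; the divider's wall is 8 mm thick (y). Axes as the tote's.
- relay0: Small black relay lying in the tote, to be left there (66 x 40 x 26 mm; origin at the centre of its underside).
- relay1: Small grey relay lying in the tote, to be left there (66 x 40 x 26 mm; origin at the centre of its underside).
- spray: Spray can, 52 mm across, 170 mm high, bystander at the back of the bench (origin: centre of its underside).
- mug: Blue mug, 80 mm across, 95 mm high, bystander at the back of the bench (origin: centre of its underside).
- jar: White jar, 70 mm across, 90 mm high, bystander at the back of the bench (origin: centre of its underside).
- driver: Screwdriver, 190 mm long, lying on the bench near the robot, bystander.
- meter: Yellow multimeter, 160 x 80 x 36 mm, lying flat near the robot, bystander (origin: centre of its underside).
Mind the look-alikes: they are no part of the job. Leave any blue look-alike of the part that bears puller_handle alone.

How it is judged:
On the way:
1. the module has been drawn out: its whole body is in front of the bay's mouth, upright (x of module_center in the frame of bay below -0.06 m and angle between module_center's own z axis and vertical below 0.3 rad), for 0.2 s.
At the end, for the whole second after the job is handed in: Module flat (0.08 rad), at rest on the tote floor (centre under 41 mm high) on the divider's -y side, centre 20 to 75 mm from the tote's middle in -y, within 60 mm in x; divider past 25 mm; puller at rest on the mat, its handle's centre over the mat and under 35 mm high (z of module_center in the frame of tote below 0.041 m and y of module_center in the frame of tote between -0.075 and -0.02 m and x of module_center in the frame of tote between -0.06 and 0.06 m and angle between module_center's own z axis and vertical below 0.08 rad and linear speed of each of module, puller below 0.02 m/s and value of joint divider above 0.025 m and x of puller_handle in the frame of mat between -0.125 and 0.125 m and y of puller_handle in the frame of mat between -0.045 and 0.045 m and height (world z) of puller_handle below 0.035 m); the robot touches nothing.
It fails at once if the hand or arm touches the module while it is still in the bay (x of module_center in the frame of bay above -0.05 m and contact force between any of the arm, the fingers and module above 0.5 N).
It fails at once if the module is let go over the tote more than 12 mm above its floor (x of module_center in the frame of tote between -0.1 and 0.1 m and y of module_center in the frame of tote between -0.09 and 0.09 m and z of module_center in the frame of tote above 0.047 m and contact force between the fingers and module below 0.2 N).
It fails at once if a relay is moved more than 30 mm (distance of any of relay0, relay1 from where it was at the start of the episode above 0.03 m).
It fails at once if another bystander is moved more than 30 mm (distance of any of spray, mug, jar, driver, meter from where it was at the start of the episode above 0.03 m).
It also fails if it takes over 61 s, if anything falls off the work surface, if the arm or the gripper's body presses on something with over 40 N, if the wrist force passes 120 N, or if a joint passes its speed limit or range.

ROBOT

A 7-joint arm with a two-finger parallel gripper is mounted at the origin on the work surface. World frame = base frame: x ahead of the robot, y to its left, z up, the work surface at z = 0. Lengths are in m, angles in rad, forces in N, time in s.
With the tool pointing down it reaches from about 0.425 to 1.025 m from the base axis. Payload 3.6 kg.
Tool frame: the origin (TCP) lies between the finger pads; the fingertips stand 17 mm ahead of it and the grasp point (between the pads) lies 2 mm behind it (env.nose_length is the x of the fingertips in the tool frame, in m); x points along the fingers, y is the direction in which the jaws open and shut, and the axes are right-handed (so a half turn about x gives the same grasp; the last joint's range is limited). The gripper opens to 85 mm and grips with 20 to 120 N. Pads are 22 mm wide; open, the fingers measure 114 mm over their backs; the gripper's body (76 mm by 85 mm) begins 54 mm behind the grasp point. The pads swing forward as they close: fully open they stand 13 mm farther back than shut.
Start: joints at [-1.385, 0.591, 0.048, 1.609, -0.033, 0.943, -0.034], TCP at [0.2, 0.697, 0.248] pointing down, gripper open.
Joint ranges: [-2.69, 2.69], [-0.47, 2.24], [-1.27, 1.36], [0.19, 2.51], [-1.53, 4.68], [0.08, 2.07], [-3.09, 3.09]. Speed limits (rad/s): [2.57, 2.57, 3.14, 3.14, 3.14, 3.14, 3.14].

INTERFACE

Orientations are given as a unit quaternion [x, y, z, w].
In Python, from station import env gives the robot as it stands.
- The arm moves only by the tool drive_tool, never from a script. Its argument "steps" is a list that holds one entry, the list of rows, each a list of 5 numbers: the gripper command: -1 is shut, 1 is fully open, values between are in proportion, then the shift along the tool's x, y, z in mm, then the turn about the tool's x in degrees. A call has 1 to 5 rows; each row is the pose to reach, as a shift and turn from the pose measured when the call began, along the tool's axes at that moment; what a row does not reach only later rows make up. A row lasts 1/12 s, in which the tool goes at most 41.7 mm and 7.16 degrees, less where a joint would pass 70% of its speed; a pose out of reach is approached as far as the arm can. A call with a gripper value outside its range is refused whole. The fingers move at their own pace and stop on an object; "grip_force" is the grip in N (left out, the last holds). Time passes only in rows, so rows that repeat a pose let the fingers close. It gives the time, the measured TCP pose, the force and the opening at its end, in the units of the state.
- env.state(): the state, without advancing time (a new reading comes with each control period).
- env.get_image(name): name is "side" or "top"; returns (picture, depth): 420x560x3 uint8, red, green, blue; 420x560 float32, m along the optical axis (not along the pixel's ray), 0 where there is no reading.
- env.calibration(name): a dict with "mtx" (3x3 intrinsics, pixels), "D" ([k1, k2, p1, p2, k3] as OpenCV has them; the pictures are not rectified), "rvec" (rotation vector, rad) and "tvec" (3), from world to camera coordinates, as OpenCV has them. Camera axes: x right, y down, z forward; pixel columns grow to the right and rows downward; lengths in m; the calibration is good to about 2 mm. A picture is of the moment at which its call begins. calibration takes no time and is no camera call.
- env.close_job(): hands the job in, once; it reports no verdict.
Trained networks look in the newest picture that a camera, given by its name, has taken for a name from the list of things; names that differ only in an ending like _2 or _b are one class to them, and where a whole thing is asked for, a point or a joint stands for the part that bears it (a point fixed in the world has none). Each returns a list of dicts, best first, with "conf" (0 to 1); they miss things now and then, are a little off and sometimes report something else, mostly with a low value. They report only what shows in the picture. A call takes as long as a camera call. They do not tell look-alikes from the thing itself.
- env.spot_in(query, camera): "point" ([column, row] as shares, 0 to 1, of the picture: columns of its width, rows of its height, amid what is visible of it).
- env.place_of(query, camera): "point" ([column, row] as shares, 0 to 1, of the picture: columns of its width, rows of its height: a listed point, or the origin of a listed thing).
The state is a dict: "t": time; "joint_positions": joint angles; "joint_velocities": joint speeds; "tau": joint torques, N m; "tool_pos": TCP position; "orientation": TCP orientation; "wrist_force": force on the tool from outside, world axes, zero at the start; "wrist_torque": the same for the moment, N m; "opening": finger opening in m.
Only numpy, scipy, OpenCV 4.12 (cv2) and the standard library are available. Lean on these libraries where they do the work, as an engineer would, in place of code of your own. Each camera call takes 0.05 s, during which the arm holds its last target. There are 200 camera calls.

## Working session

There is one attempt and no reset: what is moved stays moved. The work goes in short steps, Python scripts to look and compute and a tool call to move; the robot and the scene stay as the last step left them, time stands still between calls to the robot, and variables do not carry over. Pictures are saved under pics/ and viewed, about 8 in all and at most 12, crops included, and the job is handed in when it is done.

Besides the shell and the picture viewer there is one more tool, called after "Request:" as name(argument=value, ...) on one line, values as JSON. drive_tool: Moves the arm, as the interface text tells. Its arguments: {"type":"object","properties":{"steps":{"type":"array"},"grip_force":{"type":"number"}},"required":["steps"]}

```bash
mkdir -p pics; ls; cat > h.py <<'E'
import numpy as np, cv2
from station import env
from scipy.spatial.transform import Rotation as R
def cam(n):
    c=env.calibration(n); Rm=cv2.Rodrigues(np.array(c["rvec"],float))[0]
    return np.array(c["mtx"],float),np.array(c["D"],float),Rm,np.array(c["tvec"],float).ravel()
def ray(n,uv):
    K,D,Rm,t=cam(n); p=cv2.undistortPoints(np.array([[uv]],float),K,D)[0,0]
    return -Rm.T@t, Rm.T@np.array([p[0],p[1],1.])
def at_z(n,uv,z):
    o,d=ray(n,uv); return o+d*(z-o[2])/d[2]
def proj(n,P):
    c=env.calibration(n)
    return cv2.projectPoints(np.array(P,float).reshape(-1,3),np.array(c["rvec"],float),np.array(c["tvec"],float),np.array(c["mtx"],float),np.array(c["D"],float))[0].reshape(-1,2)
def cloud(n,dep):
    K,D,Rm,t=cam(n); h,w=dep.shape
    u,v=np.meshgrid(np.arange(w),np.arange(h)); p=cv2.undistortPoints(np.stack([u,v],-1).reshape(-1,1,2).astype(float),K,D).reshape(h,w,2)
    P=np.concatenate([p,np.ones((h,w,1))],-1)*dep[...,None]
    return (P-t)@Rm
def save(f,im): cv2.imwrite("pics/"+f,cv2.cvtColor(im,cv2.COLOR_RGB2BGR))
E
python3 - <<'E'
from h import *
ims={}
for n in("side","top"):
    im,d=env.get_image(n); np.savez(f"{n}0.npz",im=im,d=d); save(n+"0.png",im)
    for q in "bay lamp_bar module_center module_loop puller_handle puller_tip mat tote divider_tab relay0 relay1".split():
        print(n,q,[(round(r["conf"],2),(np.array(r["point"])*[560,420]).round(0).tolist()) for r in env.place_of(q,n)][:3])
s=env.state(); print(s["t"],s["tool_pos"],s["orientation"],env.nose_length)
E
```

```text
pics
side bay [(0.62, [317.0, 270.0]), (0.58, [327.0, 289.0]), (0.26, [206.0, 219.0])]
side lamp_bar [(0.73, [330.0, 292.0]), (0.65, [316.0, 225.0]), (0.25, [340.0, 196.0])]
side module_center [(0.67, [339.0, 307.0])]
side module_loop [(0.8, [329.0, 291.0])]
side puller_handle [(0.78, [255.0, 237.0]), (0.66, [258.0, 150.0])]
side puller_tip [(0.82, [289.0, 168.0]), (0.76, [259.0, 282.0])]
side mat [(0.79, [254.0, 258.0])]
side tote [(0.8, [199.0, 175.0]), (0.23, [187.0, 183.0])]
side divider_tab [(0.67, [213.0, 169.0]), (0.58, [239.0, 366.0])]
side relay0 [(0.67, [317.0, 271.0]), (0.57, [179.0, 167.0]), (0.48, [186.0, 186.0])]
side relay1 [(0.67, [317.0, 271.0]), (0.57, [179.0, 167.0]), (0.48, [186.0, 186.0])]
top bay [(0.94, [331.0, 217.0])]
top lamp_bar [(0.76, [326.0, 208.0])]
top module_center [(0.92, [382.0, 218.0])]
top module_loop [(0.69, [358.0, 214.0])]
top puller_handle [(0.79, [140.0, 192.0]), (0.54, [283.0, 253.0]), (0.18, [168.0, 265.0])]
top puller_tip [(0.77, [186.0, 173.0]), (0.6, [328.0, 263.0]), (0.56, [362.0, 216.0])]
top mat [(0.7, [299.0, 259.0])]
top tote [(0.67, [154.0, 276.0])]
top divider_tab [(0.68, [293.0, 141.0]), (0.48, [164.0, 263.0])]
top relay0 [(0.8, [134.0, 295.0]), (0.57, [169.0, 301.0])]
top relay1 [(0.8, [134.0, 295.0]), (0.57, [169.0, 301.0])]
1.2 [0.19949019 0.69700432 0.24829222] [ 0.09821512  0.70024511 -0.09823834  0.70025696] 0.017
```

View pics/side0.png

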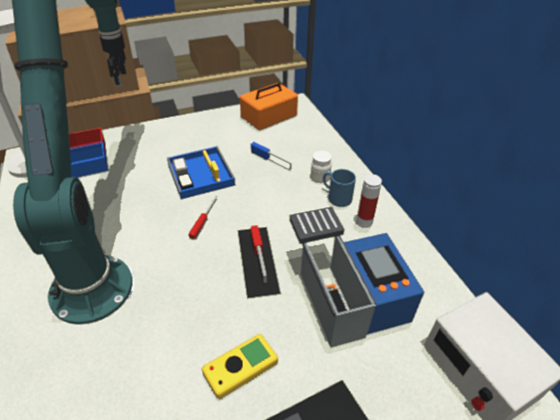

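View pics/top0.png

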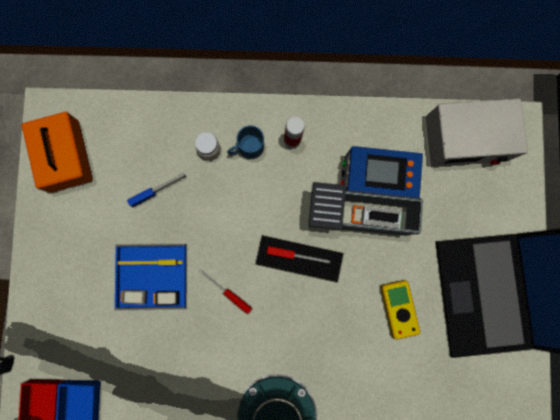

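```bash
python3 - <<'E'
from h import *
D=np.load("top0.npz"); im,d=D["im"],D["d"]; P=cloud("top",d); hsv=cv2.cvtColor(im,cv2.COLOR_RGB2HSV).astype(int)
H,S,V=hsv[...,0],hsv[...,1],hsv[...,2]; vv,uu=np.mgrid[:420,:560]
def box(u0,u1,v0,v1): return (uu>=u0)&(uu<=u1)&(vv>=v0)&(vv<=v1)
def rep(name,m):
    m=m&(d>0)
    if m.sum()<4: print(name,"none",m.sum());return
    q=P[m]; pts=q[:,:2].astype(np.float32); r=cv2.minAreaRect(pts*1000)
    print(name,m.sum(),"med",np.median(q,0).round(4),"z10/90",np.percentile(q[:,2],[10,90]).round(3),"rect c",np.round(r[0],1),"sz",np.round(r[1],1),"a",round(r[2],1))
Z=P[...,2]
print("table z",np.median(Z[box(200,240,200,240)]))
rep("red",(((H<8)|(H>172))&(S>130))&box(255,345,235,280))
rep("mat",box(250,350,230,285)&((V<60)|((H<8)|(H>172))&(S>130)))
rep("bluelook",box(120,165,180,210)&(S>150)&(H>100)&(H<125))
rep("tote",box(105,195,235,318)&(S>150)&(H>95)&(H<125))
rep("yellow",box(105,195,255,272)&(H>18)&(H<35)&(S>100))
rep("tab",box(105,195,255,272)&(H>18)&(H<35)&(S>100)&(Z>.045))
rep("orange",box(345,370,195,230)&(H>4)&(H<20)&(S>130))
rep("lamp",box(300,350,175,240)&(Z>.147)&(Z<.18))
w=box(300,430,185,240)&(Z>.130)&(Z<.146); rep("walls",w)
rep("baynear",w&(vv>222)); 
rep("spine",box(366,402,206,226)&(Z>.045)&(Z<.075))
rep("mod",box(340,402,200,230)&(Z>.02)&(Z<.075))
rep("instr",box(340,430,140,200)&(Z>.115)&(Z<.14))
rep("driver",box(215,255,285,315)&(((H<8)|(H>172))&(S>130)))
for n,uv,z in [("handle",(283,253),.023),("tip",(328,263),.005),("mat",(299,259),0),("tote",(154,276),0),("tab",(164,263),.05),("modc",(382,218),.029),("loop",(358,214),.012),("bay",(331,217),0)]:
    print(n,at_z("top",uv,z).round(4))
sc=5; c=cv2.resize(im[185:285,240:400],None,fx=sc,fy=sc,interpolation=cv2.INTER_CUBIC); save("crop1.png",c)
E
```

```text
table z 0.001478783146403526
red 300 med [0.4666 0.0021 0.0428] z10/90 [0.002 0.048] rect c [458.5   1.7] sz [87.  51.2] a 83.9
mat 2341 med [ 0.4502 -0.0528  0.0047] z10/90 [0.    0.014] rect c [484.7 -66. ] sz [253.8 157.9] a 79.1
bluelook 207 med [0.6155 0.4123 0.0406] z10/90 [0.036 0.045] rect c [616.9 413. ] sz [23.  77.3] a 28.6
tote 3189 med [0.3933 0.3801 0.0082] z10/90 [0.004 0.028] rect c [385.9 376.8] sz [176.8 201.4] a 2.3
yellow 195 med [0.427  0.3433 0.0368] z10/90 [0.029 0.071] rect c [427.5 380.5] sz [ 11.3 185.3] a 1.6
tab 88 med [0.4292 0.322  0.0688] z10/90 [0.064 0.073] rect c [429.1 323.1] sz [11.3 47.6] a 1.6
orange 80 med [ 0.5878 -0.2173  0.0157] z10/90 [0.008 0.02 ] rect c [ 585.8 -223.8] sz [31.  55.4] a 82.0
lamp 1523 med [ 0.5901 -0.1158  0.1635] z10/90 [0.16  0.167] rect c [ 591.2 -116.1] sz [ 90.4 120.7] a 85.5
walls 1217 med [ 0.6258 -0.2874  0.1374] z10/90 [0.131 0.143] rect c [ 594.9 -224.7] sz [308.4 136.5] a 88.0
baynear 328 med [ 0.5347 -0.2721  0.1404] z10/90 [0.136 0.144] rect c [ 533.3 -222.3] sz [ 30.2 307.6] a 1.5
spine 250 med [ 0.5766 -0.2927  0.0591] z10/90 [0.054 0.063] rect c [ 577.1 -294.6] sz [80.7 25.2] a 84.5
mod 922 med [ 0.5777 -0.285   0.0361] z10/90 [0.028 0.062] rect c [ 576.8 -263.8] sz [178.8  87.7] a 85.4
instr 3427 med [ 0.689  -0.2763  0.1325] z10/90 [0.128 0.137] rect c [ 688.1 -278.2] sz [208.2 140.8] a 85.3
driver 240 med [0.3225 0.1225 0.0252] z10/90 [0.019 0.029] rect c [322.7 123.4] sz [92.3 21.8] a 52.7
handle [ 0.4642 -0.0071  0.023 ]
tip [ 0.4386 -0.1413  0.005 ]
mat [ 0.4482 -0.0557  0.    ]
tote [0.3869 0.3712 0.    ]
tab [0.4261 0.3334 0.05  ]
modc [ 0.574  -0.2953  0.029 ]
loop [ 0.5857 -0.2277  0.012 ]
bay [ 0.5758 -0.1491  0.    ]
```

View pics/crop1.png

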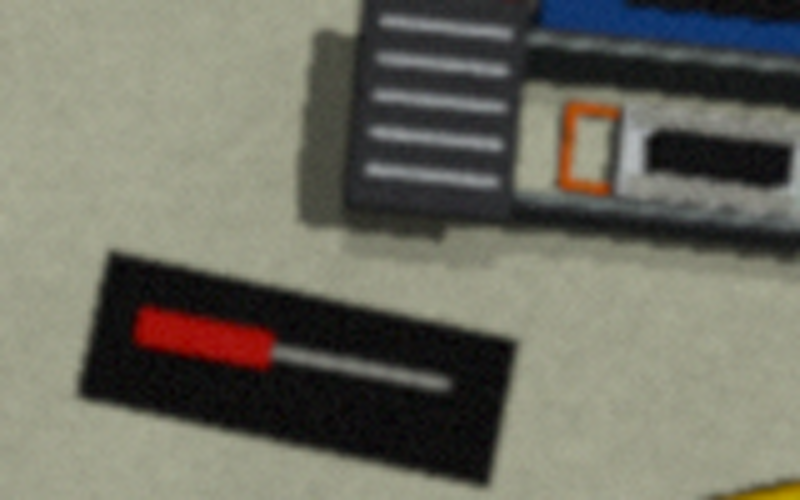

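The side view shows the red puller on its mat at about (258,245), the blue look-alike at (268,153), the bay mouth near (317,270) and the tote near (200,172). In the top view:

- **Red puller:** handle (281,253) on the black mat, shaft end (330,262). This is the one I want.
- **Look-alikes to avoid:** the blue puller at (140,195) and the red screwdriver at (237,300).
- **Module loop:** (357,214).
- **Tab:** (172,263), with the relays at (134,297) and (166,298).

The crop confirms the red handle, the grey shaft and the mat. The moves keep the tool's lean fixed, and the hand has to lean back from the lamp. I'll try to get that lean by pressing against the inner reach limit.

Request:
drive_tool(steps=[[[1,0,-41,-12,0],[1,0,-82,-23,0],[1,0,-122,-35,0],[1,0,-162,-46,0],[1,0,-202,-57,0]]])

```text
t: 1.62
tool_pos: [0.089, 0.5182, 0.2484]
orientation: [0.098, 0.7, -0.098, 0.7]
wrist_force: [-0.7, 0.2, 1.1]
opening: 0.0853
```

Request:
drive_tool(steps=[[[1,0,-40,-11,0],[1,0,-80,-22,0],[1,0,-120,-33,0],[1,0,-160,-40,0],[1,0,-200,-40,0]]])

```text
t: 2.03
tool_pos: [-0.006, 0.3358, 0.2486]
orientation: [0.098, 0.701, -0.097, 0.7]
wrist_force: [-0.8, 0.1, 0.1]
opening: 0.0855
```

```bash
cat >> h.py <<'E'
def st():
    s=env.state(); M=R.from_quat(s["orientation"]).as_matrix(); x=M[:,0]
    print("t",round(s["t"],2),"pos",np.round(s["tool_pos"],4),"open",round(float(s["opening"]),4),"F",np.round(s["wrist_force"],1))
    print("q",np.round(s["joint_positions"],3)); print("axes x",x.round(3),"y",M[:,1].round(3),"z",M[:,2].round(3),"lean",np.degrees(np.arccos(-x[2])).round(1))
    return s,M
E
python3 -c "from h import *; st()"
```

```text
t 2.03 pos [-0.006   0.3358  0.2486] open 0.0855 F [-0.8  0.1  0.1]
q [-1.702  0.094 -0.024  2.416  0.003  0.629 -0.434]
axes x [-0.001  0.002 -1.   ] y [0.273 0.962 0.002] z [ 0.962 -0.273 -0.001] lean 0.1
```

Request:
drive_tool(steps=[[[1,0,-30,19,0],[1,0,-60,38,0],[1,0,-88,56,0],[1,0,-120,65,0],[1,0,-150,75,0]]])

```text
t: 2.45
tool_pos: [0.0138, 0.2769, 0.2541]
orientation: [0.099, 0.707, -0.095, 0.694]
wrist_force: [0.8, 0.2, -0.3]
opening: 0.0853
```

```bash
python3 -c "from h import *; st()"
```

```text
t 2.45 pos [0.0138 0.2769 0.2541] open 0.0853 F [ 0.8  0.2 -0.3]
q [-1.083  0.01  -0.578  2.492 -0.017  0.631 -0.352]
axes x [-0.016  0.009 -1.   ] y [0.272 0.962 0.004] z [ 0.962 -0.272 -0.018] lean 1.1
```

Request:
drive_tool(steps=[[[1,0,-40,12,0],[1,0,-80,24,0],[1,0,-120,36,0],[1,0,-150,45,0],[1,0,-150,45,0]]])

```text
t: 2.87
tool_pos: [0.0266, 0.2295, 0.2874]
orientation: [0.105, 0.707, -0.09, 0.694]
wrist_force: [1.6, -1.3, 0.6]
opening: 0.0856
```

```bash
python3 -c "from h import *; st()"
```

```text
t 2.87 pos [0.0266 0.2295 0.2874] open 0.0856 F [ 1.6 -1.3  0.6]
q [-0.331 -0.247 -1.008  2.502 -0.329  0.781  0.203]
axes x [-0.016  0.024 -1.   ] y [0.274 0.962 0.019] z [ 0.962 -0.273 -0.022] lean 1.6
```

Request:
drive_tool(steps=[[[1,30,-40,12,0],[1,30,-80,24,0],[1,30,-120,36,0],[1,30,-150,45,0],[1,30,-150,45,0]]])

```text
t: 3.28
tool_pos: [0.0418, 0.1555, 0.3298]
orientation: [0.103, 0.707, -0.1, 0.693]
wrist_force: [-0.9, 0.8, 0.5]
opening: 0.0852
```

```bash
python3 -c "from h import *; st()"
```

```text
t 3.28 pos [0.0418 0.1555 0.3298] open 0.0852 F [-0.9  0.8  0.5]
q [-0.302 -0.473 -0.675  2.507 -0.358  1.05   0.548]
axes x [-0.019  0.008 -1.   ] y [0.284 0.959 0.002] z [ 0.959 -0.284 -0.021] lean 1.2
```

Request:
drive_tool(steps=[[[1,40,-40,12,0],[1,80,-80,24,0],[1,120,-80,24,0],[1,150,-80,24,0],[1,150,-80,24,0]]])

```text
t: 3.7
tool_pos: [0.0676, 0.1439, 0.3275]
orientation: [0.097, 0.708, -0.105, 0.691]
wrist_force: [0.6, 0.6, -0.3]
opening: 0.0851
```

```bash
python3 -c "from h import *; st()"
```

```text
t 3.7 pos [0.0676 0.1439 0.3275] open 0.0851 F [ 0.6  0.6 -0.3]
q [-0.078 -0.474 -0.709  2.507 -0.361  1.06   0.745]
axes x [-0.026 -0.007 -1.   ] y [ 0.282  0.959 -0.014] z [ 0.959 -0.282 -0.023] lean 1.5
```

Request:
drive_tool(steps=[[[1,-17,1,37,7],[1,-34,2,74,14],[1,-50,3,111,21],[1,-66,4,148,28],[1,-80,6,182,35]]])

```text
t: 4.12
tool_pos: [0.248, 0.0978, 0.4044]
orientation: [0.303, 0.642, -0.315, 0.63]
wrist_force: [0.4, 0.8, -0.2]
opening: 0.0851
```

Request:
drive_tool(steps=[[[1,-5,15,38,7],[1,-10,30,75,14],[1,-15,46,112,21],[1,-20,62,150,28],[1,-20,78,188,35]]])

```text
t: 4.53
tool_pos: [0.4281, -0.003, 0.4219]
orientation: [0.481, 0.515, -0.495, 0.508]
wrist_force: [0.4, 0.6, 0.2]
opening: 0.0856
```

```bash
python3 -c "from h import *; st()
for n in ('side','top'): print((-cam(n)[2].T@cam(n)[3]).round(2))"
```

```text
t 4.53 pos [ 0.4281 -0.003   0.4219] open 0.0856 F [0.4 0.6 0.2]
q [ 0.423  0.046 -0.543  1.985  0.032  1.14  -0.084]
axes x [-0.021 -0.008 -1.   ] y [ 0.999  0.048 -0.022] z [ 0.048 -0.999  0.007] lean 1.3
[ 0.23 -0.81  0.93]
[0.43 0.05 1.48]
```

Request:
drive_tool(steps=[[[1,0,-18,37,3],[1,0,-36,74,6],[1,0,-54,111,8],[1,0,-72,148,8],[1,0,-90,185,8]]])

```text
t: 4.95
tool_pos: [0.346, -0.1937, 0.4254]
orientation: [-0.515, -0.479, 0.53, -0.474]
wrist_force: [1.7, 0.6, 0.4]
opening: 0.0854
```

Request:
drive_tool(steps=[[[1,0,-18,37,0],[1,0,-36,74,0],[1,0,-54,111,0],[1,0,-72,148,0],[1,0,-90,185,0]]])

```text
t: 5.37
tool_pos: [0.2378, -0.3712, 0.4294]
orientation: [-0.515, -0.479, 0.53, -0.474]
wrist_force: [0.4, -0.6, 0.6]
opening: 0.0853
```

Request:
drive_tool(steps=[[[1,0,-18,37,0],[1,0,-36,74,0],[1,0,-54,111,0],[1,0,-72,148,0],[1,0,-90,185,0]]])

```text
t: 5.78
tool_pos: [0.1298, -0.5486, 0.4335]
orientation: [-0.515, -0.479, 0.53, -0.474]
wrist_force: [1.5, -0.7, -0.4]
opening: 0.0854
```

Request:
drive_tool(steps=[[[1,0,-18,37,0],[1,0,-36,74,0],[1,0,-54,111,0],[1,0,-72,148,0],[1,0,-90,185,0]]])

```text
t: 6.2
tool_pos: [0.022, -0.726, 0.4374]
orientation: [-0.515, -0.479, 0.53, -0.474]
wrist_force: [0.3, -1.4, 0.3]
opening: 0.0854
```

```bash
python3 -c "from h import *; st()"
```

```text
t 6.2 pos [ 0.022  -0.726   0.4374] open 0.0854 F [ 0.3 -1.4  0.3]
q [ 1.351  0.46   0.189  1.394 -0.066  1.286  1.446]
axes x [-0.02 -0.01 -1.  ] y [ 0.996 -0.092 -0.019] z [-0.092 -0.996  0.012] lean 1.3
```

Request:
drive_tool(steps=[[[1,0,-10,41,0],[1,0,-20,82,0],[1,0,-30,123,0],[1,0,-40,164,0],[1,0,-50,205,0]]])

```text
t: 6.62
tool_pos: [-0.0456, -0.9226, 0.441]
orientation: [-0.515, -0.478, 0.53, -0.475]
wrist_force: [0.7, -1.6, 0.7]
opening: 0.0857
```

Request:
drive_tool(steps=[[[1,0,0,41,0],[1,0,0,82,0],[1,0,0,123,0],[1,0,0,164,0],[1,0,0,205,0]]])

```text
t: 7.03
tool_pos: [-0.0715, -0.9978, 0.4313]
orientation: [-0.525, -0.463, 0.536, -0.472]
wrist_force: [-1.7, 0.1, -0.3]
opening: 0.0852
```

Request:
drive_tool(steps=[[[1,0,0,41,0],[1,0,0,82,0],[1,0,0,123,0],[1,0,0,164,0],[1,0,0,205,0]]])

```text
t: 7.45
tool_pos: [-0.0808, -1.025, 0.3921]
orientation: [-0.517, -0.456, 0.544, -0.478]
wrist_force: [0.4, 0.2, -0.9]
opening: 0.085
```

```bash
python3 -c "from h import *; st()"
```

```text
t 7.45 pos [-0.0808 -1.025   0.3921] open 0.085 F [ 0.4  0.2 -0.9]
q [ 1.538  1.201  1.284  0.187 -1.219  1.832  1.601]
axes x [-0.009 -0.049 -0.999] y [ 0.992 -0.126 -0.003] z [-0.126 -0.991  0.05 ] lean 2.9
```

Request:
drive_tool(steps=[[[1,0,0,200,0],[1,0,0,200,0],[1,0,0,205,0],[1,0,0,205,0],[1,0,0,205,0]]])

```text
t: 7.87
tool_pos: [-0.0889, -1.0469, 0.3559]
orientation: [-0.509, -0.448, 0.552, -0.486]
wrist_force: [0.1, -0.5, -0.3]
opening: 0.0855
```

Request:
drive_tool(steps=[[[1,0,0,600,0],[1,0,0,600,0],[1,0,0,600,0],[1,0,0,600,0],[1,0,0,600,0]]])

```text
t: 8.28
tool_pos: [-0.098, -1.0676, 0.3191]
orientation: [-0.5, -0.44, 0.56, -0.493]
wrist_force: [0.5, 0.1, -0.5]
opening: 0.0852
```

```bash
python3 -c "from h import *; st()"
```

```text
t 8.28 pos [-0.098  -1.0676  0.3191] open 0.0852 F [ 0.5  0.1 -0.5]
q [ 1.554  1.274  1.29   0.188 -1.247  1.698  1.612]
axes x [-0.013 -0.112 -0.994] y [ 0.992 -0.126  0.001] z [-0.126 -0.986  0.113] lean 6.5
```

Request:
drive_tool(steps=[[[1,-80,0,190,0],[1,-80,0,190,0],[1,-80,0,190,0],[1,-80,0,190,0],[1,-80,0,190,0]]])

```text
t: 8.7
tool_pos: [-0.102, -1.0675, 0.3514]
orientation: [-0.49, -0.431, 0.568, -0.501]
wrist_force: [-0.5, 0.4, 0.4]
opening: 0.0856
```

Request:
drive_tool(steps=[[[1,-80,0,190,0],[1,-80,0,190,0],[1,-80,0,190,0],[1,-80,0,190,0],[1,-80,0,190,0]]])

```text
t: 9.12
tool_pos: [-0.1057, -1.0665, 0.3822]
orientation: [-0.481, -0.422, 0.576, -0.509]
wrist_force: [0.7, -1.0, 1.0]
opening: 0.086
```

Request:
drive_tool(steps=[[[1,-60,0,600,0],[1,-60,0,600,0],[1,-60,0,600,0],[1,-60,0,600,0],[1,-60,0,600,0]]])

```text
t: 9.53
tool_pos: [-0.1118, -1.0793, 0.3726]
orientation: [-0.472, -0.414, 0.583, -0.515]
wrist_force: [0.2, 0.0, 0.3]
opening: 0.0852
```

```bash
python3 -c "from h import *; st()"
```

```text
t 9.53 pos [-0.1118 -1.0793  0.3726] open 0.0852 F [0.2 0.  0.3]
q [ 1.564  1.227  1.291  0.188 -1.247  1.644  1.624]
axes x [-0.023 -0.211 -0.977] y [ 0.992 -0.126  0.003] z [-0.124 -0.969  0.212] lean 12.2
```

Request:
drive_tool(steps=[[[1,-80,0,600,0],[1,-80,0,600,0],[1,-80,0,600,0],[1,-80,0,600,0],[1,-80,0,600,0]]])

```text
t: 9.95
tool_pos: [-0.1164, -1.0875, 0.377]
orientation: [-0.462, -0.405, 0.591, -0.522]
wrist_force: [0.4, -0.8, 0.0]
opening: 0.0855
```

Request:
drive_tool(steps=[[[1,-80,0,600,0],[1,-80,0,600,0],[1,-80,0,600,0],[1,-80,0,600,0],[1,-80,0,600,0]]])

```text
t: 10.37
tool_pos: [-0.1205, -1.0942, 0.3861]
orientation: [-0.452, -0.396, 0.598, -0.529]
wrist_force: [-1.3, 0.5, 0.6]
opening: 0.0853
```

Request:
drive_tool(steps=[[[1,-80,0,600,0],[1,-80,0,600,0],[1,-80,0,600,0],[1,-80,0,600,0],[1,-80,0,600,0]]])

```text
t: 10.78
tool_pos: [-0.1238, -1.0994, 0.3994]
orientation: [-0.442, -0.387, 0.606, -0.536]
wrist_force: [0.4, 0.6, -0.2]
opening: 0.0854
```

Request:
drive_tool(steps=[[[1,-80,0,600,0],[1,-80,0,600,0],[1,-80,0,600,0],[1,-80,0,600,0],[1,-80,0,600,0]]])

```text
t: 11.2
tool_pos: [-0.1267, -1.1031, 0.4164]
orientation: [-0.432, -0.378, 0.613, -0.543]
wrist_force: [0.0, 0.3, 0.8]
opening: 0.0853
```

Request:
drive_tool(steps=[[[1,-80,0,600,0],[1,-80,0,600,0],[1,-80,0,600,0],[1,-80,0,600,0],[1,-80,0,600,0]]])

```text
t: 11.62
tool_pos: [-0.1289, -1.1053, 0.4367]
orientation: [-0.422, -0.369, 0.62, -0.549]
wrist_force: [-0.7, 0.5, -0.7]
opening: 0.0858
```

Request:
drive_tool(steps=[[[1,-80,0,600,0],[1,-80,0,600,0],[1,-80,0,600,0],[1,-80,0,600,0],[1,-80,0,600,0]]])

```text
t: 12.03
tool_pos: [-0.1308, -1.1061, 0.4596]
orientation: [-0.411, -0.359, 0.627, -0.555]
wrist_force: [0.3, -0.5, 0.5]
opening: 0.0856
```

```bash
python3 - <<'E'
from h import *; st()
D=np.load("top0.npz"); d=D["d"]; im=D["im"]; P=cloud("top",d); hsv=cv2.cvtColor(im,cv2.COLOR_RGB2HSV).astype(int)
H,S,V=hsv[...,0],hsv[...,1],hsv[...,2]; vv,uu=np.mgrid[:420,:560]
m=(((H<8)|(H>172))&(S>130))&(uu>255)&(uu<345)&(vv>235)&(vv<280)
# handle outline at the top plane z=.043
c,_=cv2.findContours(m.astype(np.uint8),cv2.RETR_EXTERNAL,cv2.CHAIN_APPROX_NONE); c=max(c,key=cv2.contourArea)[:,0]
q=np.array([at_z("top",p,.043)[:2] for p in c.astype(float)]); print("handle",cv2.minAreaRect((q*1000).astype(np.float32)))
print("handle c",at_z("top",(281,252.6),.043).round(4),"shaft end",at_z("top",(240+450/5-.4,185+383/5-.4),.039).round(4))
# tote rim, divider
m=(uu>105)&(uu<195)&(vv>235)&(vv<318)&(P[...,2]>.024)&(P[...,2]<.037)&(S>120)&(H>95)&(H<125); q=P[m][:,:2]*1000
print("rim",m.sum(),cv2.minAreaRect(q.astype(np.float32)),np.percentile(q,[1,99],0).round(0))
for k in((2,115,145),(2,150,185)): pass
m2=(uu>105)&(uu<195)&(vv>280)&(vv<312)&(P[...,2]>.024)&(S<110); 
n,l,s,ce=cv2.connectedComponentsWithStats(m2.astype(np.uint8))
for i in range(1,n):
    if s[i,4]>30: q=P[l==i]; print("relay",s[i,4],np.median(q,0).round(3),cv2.minAreaRect((q[:,:2]*1000).astype(np.float32)))
E
```

```text
t 12.03 pos [-0.1308 -1.1061  0.4596] open 0.0856 F [ 0.3 -0.5  0.5]
q [ 1.577  1.158  1.291  0.188 -1.254  1.511  1.638]
axes x [-0.045 -0.401 -0.915] y [ 0.992 -0.125  0.006] z [-0.117 -0.908  0.403] lean 23.8
handle ((466.6537780761719, 2.0789108276367188), (85.23641967773438, 31.018327713012695), 80.22421264648438)
handle c [ 0.4648 -0.0006  0.043 ] shaft end [ 0.4437 -0.1416  0.039 ]
rim 392 ((387.4617919921875, 377.5317077636719), (175.29876708984375, 201.57215881347656), 2.5591094493865967) [[300. 274.]
 [475. 479.]]
relay 312 [0.327 0.42  0.034] ((327.59222412109375, 419.6242370605469), (37.08808135986328, 67.97793579101562), 1.079491138458252)
relay 282 [0.327 0.324 0.035] ((363.90972900390625, 197.49740600585938), (45.52146911621094, 329.3416442871094), 16.164934158325195)
relay 162 [0.295 0.367 0.034] ((294.9491271972656, 373.7443542480469), (6.669472694396973, 200.1514129638672), 2.419032096862793)
```

```bash
cat >> h.py <<'E'
def legs(*wps):
    "tool-axis shifts (mm) for successive world waypoints, orientation held"
    s,M=st(); p=np.array(s["tool_pos"])
    for w in wps:
        w=np.array(w); print(w,(M.T@(w-p)*1000).round(0),"len",round(np.linalg.norm(w-p)*1000)); p=w
def yaw(): 
    M=R.from_quat(env.state()["orientation"]).as_matrix(); return np.degrees(np.arctan2(M[1,1],M[0,1]))
E
python3 - <<'E'
from h import *
legs((-.03,-.93,.46),(.07,-.76,.44),(.17,-.59,.42),(.27,-.42,.40),(.36,-.25,.38),(.43,-.08,.30),(.475,.07,.22)); print(yaw())
E
```

```text
t 12.03 pos [-0.1308 -1.1061  0.4596] open 0.0856 F [ 0.3 -0.5  0.5]
q [ 1.577  1.158  1.291  0.188 -1.254  1.511  1.638]
axes x [-0.045 -0.401 -0.915] y [ 0.992 -0.125  0.006] z [-0.117 -0.908  0.403] lean 23.8
[-0.03 -0.93  0.46] [ -76.   78. -171.] len 203
[ 0.07 -0.76  0.44] [ -54.   78. -174.] len 198
[ 0.17 -0.59  0.42] [ -54.   78. -174.] len 198
[ 0.27 -0.42  0.4 ] [ -54.   78. -174.] len 198
[ 0.36 -0.25  0.38] [ -54.   68. -173.] len 193
[ 0.43 -0.08  0.3 ] [   2.   48. -195.] len 200
[0.475 0.07  0.22 ] [  11.   25. -174.] len 176
-7.181868380669467
```

Request:
drive_tool(steps=[[[1,-15,16,-34,0],[1,-30,31,-68,0],[1,-45,47,-103,0],[1,-60,62,-137,0],[1,-76,78,-171,0]]])

```text
t: 12.45
tool_pos: [-0.0497, -0.9653, 0.4587]
orientation: [-0.412, -0.36, 0.626, -0.555]
wrist_force: [1.4, -0.2, 0.9]
opening: 0.0855
```

Request:
drive_tool(steps=[[[1,-11,16,-35,0],[1,-22,31,-70,0],[1,-32,47,-104,0],[1,-43,62,-139,0],[1,-54,78,-174,0]]])

```text
t: 12.87
tool_pos: [0.0517, -0.7931, 0.4378]
orientation: [-0.413, -0.36, 0.626, -0.555]
wrist_force: [0.6, 0.3, 0.4]
opening: 0.0855
```

```bash
python3 - <<'E'
from h import *
legs((.17,-.59,.42),(.27,-.42,.40),(.36,-.25,.38),(.43,-.08,.30),(.475,.07,.22)); print(yaw())
E
```

```text
t 12.87 pos [ 0.0517 -0.7931  0.4378] open 0.0855 F [0.6 0.3 0.4]
q [ 0.696  0.735  1.339  1.559 -0.904  1.052  2.021]
axes x [-0.043 -0.397 -0.917] y [ 0.992 -0.124  0.007] z [-0.117 -0.909  0.4  ] lean 23.6
[ 0.17 -0.59  0.42] [ -69.   92. -206.] len 236
[ 0.27 -0.42  0.4 ] [ -53.   78. -174.] len 198
[ 0.36 -0.25  0.38] [ -53.   68. -173.] len 193
[ 0.43 -0.08  0.3 ] [   3.   48. -195.] len 200
[0.475 0.07  0.22 ] [  12.   25. -174.] len 176
-7.129495873539186
```

Request:
drive_tool(steps=[[[1,-12,16,-36,0],[1,-24,32,-72,0],[1,-36,48,-108,0],[1,-48,64,-144,0],[1,-60,80,-180,0]]])

```text
t: 13.28
tool_pos: [0.1555, -0.6136, 0.4205]
orientation: [-0.413, -0.361, 0.625, -0.555]
wrist_force: [1.2, 0.6, 0.7]
opening: 0.0853
```

Request:
drive_tool(steps=[[[1,-11,16,-35,0],[1,-22,31,-70,0],[1,-32,47,-104,0],[1,-43,62,-139,0],[1,-54,78,-174,0]]])

```text
t: 13.7
tool_pos: [0.2418, -0.4651, 0.4032]
orientation: [-0.414, -0.362, 0.624, -0.554]
wrist_force: [0.3, 0.5, -0.2]
opening: 0.0853
```

```bash
python3 - <<'E'
from h import *
legs((.36,-.25,.38),(.43,-.08,.30),(.475,.07,.22)); print(yaw())
E
```

```text
t 13.7 pos [ 0.2418 -0.4651  0.4032] open 0.0853 F [ 0.3  0.5 -0.2]
q [-0.361  0.138  1.358  2.101  0.19   0.707  0.723]
axes x [-0.042 -0.392 -0.919] y [ 0.992 -0.123  0.007] z [-0.116 -0.912  0.394] lean 23.2
[ 0.36 -0.25  0.38] [ -68.   91. -219.] len 247
[ 0.43 -0.08  0.3 ] [   4.   48. -195.] len 200
[0.475 0.07  0.22 ] [  13.   26. -174.] len 176
-7.092890293879731
```

Request:
drive_tool(steps=[[[1,-9,13,-31,0],[1,-18,26,-62,0],[1,-27,38,-93,0],[1,-37,50,-124,0],[1,-46,62,-150,0]]])

```text
t: 14.12
tool_pos: [0.3228, -0.3156, 0.3862]
orientation: [-0.416, -0.363, 0.622, -0.554]
wrist_force: [1.6, -0.4, -0.6]
opening: 0.0851
```

Request:
drive_tool(steps=[[[1,-9,13,-31,0],[1,-15,24,-62,0],[1,-18,35,-93,0],[1,-18,46,-124,0],[1,-18,57,-150,0]]])

```text
t: 14.53
tool_pos: [0.3978, -0.1762, 0.344]
orientation: [-0.417, -0.364, 0.621, -0.555]
wrist_force: [-0.0, -0.9, 0.8]
opening: 0.0855
```

```bash
python3 - <<'E'
from h import *
legs((.43,-.08,.30),(.475,.07,.22)); print(yaw())
E
```

```text
t 14.53 pos [ 0.3978 -0.1762  0.344 ] open 0.0855 F [-0.  -0.9  0.8]
q [-0.839  0.133  0.997  2.213  0.378  0.869 -0.217]
axes x [-0.037 -0.386 -0.922] y [ 0.993 -0.12   0.01 ] z [-0.114 -0.915  0.388] lean 22.8
[ 0.43 -0.08  0.3 ] [   2.   20. -109.] len 111
[0.475 0.07  0.22 ] [  14.   26. -173.] len 176
-6.8732559709680165
```

Request:
drive_tool(steps=[[[1,0,9,-38,1],[1,4,17,-76,2],[1,6,25,-114,2.4],[1,8,30,-152,2.4],[1,10,36,-190,2.4]]])

```text
t: 14.95
tool_pos: [0.4549, -0.009, 0.2606]
orientation: [-0.428, -0.351, 0.629, -0.546]
wrist_force: [-0.4, 0.6, 0.5]
opening: 0.0855
```

Request:
drive_tool(steps=[[[1,0,5,-30,0],[1,3,8,-55,0],[1,6,10,-83,0],[1,8,10,-92,0],[1,8,10,-92,0]]])

```text
t: 15.37
tool_pos: [0.4788, 0.0722, 0.2168]
orientation: [-0.427, -0.352, 0.628, -0.547]
wrist_force: [0.2, -0.3, 0.5]
opening: 0.0851
```

```bash
python3 - <<'E'
from h import *
im,d=env.get_image("side"); save("s1.png",cv2.resize(im[130:340,200:430],None,fx=3,fy=3))
s,M=st(); u=np.array([-.162,-.987]); tgt=np.array([.4657,.0007,.030]); tgt[:2]-=.022*u
legs(tgt-.06*M[:,0],tgt); print(yaw(),tgt)
for q in("puller_handle","puller_tip"): print(q,[(round(r["conf"],2),(np.array(r["point"])*[560,420]).round(0).tolist()) for r in env.place_of(q,"side")][:3])
print(proj("side",[[.4657,.0007,.023],[.4657+.141*u[0],.0007+.141*u[1],.005]]))
E
```

```text
t 15.42 pos [0.4784 0.07   0.2178] open 0.085 F [ 0.6 -0.6  1.5]
q [-0.987  0.521  0.752  2.131  0.032  0.767 -0.465]
axes x [-0.038 -0.386 -0.922] y [ 0.987 -0.157  0.025] z [-0.154 -0.909  0.388] lean 22.8
t 15.42 pos [0.4784 0.07   0.2178] open 0.085 F [ 0.6 -0.6  1.5]
q [-0.987  0.521  0.752  2.131  0.032  0.767 -0.465]
axes x [-0.038 -0.386 -0.922] y [ 0.987 -0.157  0.025] z [-0.154 -0.909  0.388] lean 22.8
[0.47156332 0.04559926 0.08529156] [132.  -6. -28.] len 135
[0.469264 0.022414 0.03    ] [60.  0.  0.] len 60
-9.025464754666169 [0.469264 0.022414 0.03    ]
puller_handle [(0.88, [255.0, 242.0]), (0.51, [260.0, 151.0])]
puller_tip [(0.87, [262.0, 279.0]), (0.67, [291.0, 169.0])]
[[255.00755432 238.9202772 ]
 [263.48349413 281.60596692]]
```

View pics/s1.png

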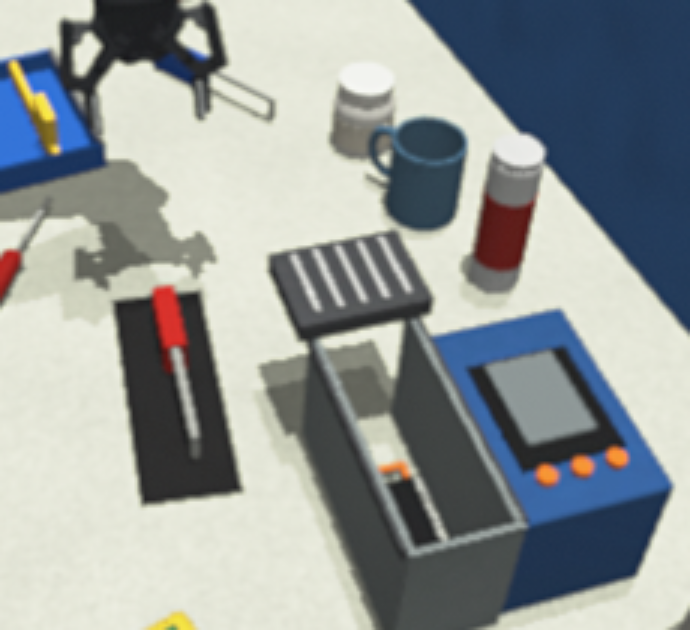

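Request:
drive_tool(steps=[[[1,35,-6,-15,0],[1,70,-6,-28,0],[1,100,-6,-28,0],[1,130,-6,-28,0],[1,130,-6,-28,0]]])

```text
t: 15.93
tool_pos: [0.4684, 0.0402, 0.0862]
orientation: [-0.427, -0.35, 0.633, -0.543]
wrist_force: [-0.6, -0.7, -0.1]
opening: 0.0851
```

```bash
python3 - <<'E'
from h import *
legs((.4693,.0224,.030))
E
```

```text
t 15.93 pos [0.4684 0.0402 0.0862] open 0.0851 F [-0.6 -0.7 -0.1]
q [-0.828  0.733  0.611  2.232 -0.067  0.453 -0.421]
axes x [-0.047 -0.389 -0.92 ] y [ 0.986 -0.166  0.02 ] z [-0.161 -0.906  0.392] lean 23.1
[0.4693 0.0224 0.03  ] [59.  3. -6.] len 59
```

Request:
drive_tool(steps=[[[1,20,3,-6,0],[1,40,3,-6,0],[1,59,3,-6,0],[1,59,3,-6,0],[1,59,3,-6,0]]])

```text
t: 16.35
tool_pos: [0.4698, 0.0213, 0.031]
orientation: [-0.427, -0.349, 0.634, -0.543]
wrist_force: [0.3, 0.6, -0.0]
opening: 0.0854
```

Request:
drive_tool(steps=[[[-1,0,0,0,0],[-1,0,0,0,0],[-1,0,0,0,0],[-1,0,0,0,0],[-1,0,0,0,0]]], grip_force=60)

```text
t: 16.77
tool_pos: [0.4701, 0.0218, 0.0315]
orientation: [-0.427, -0.349, 0.633, -0.543]
wrist_force: [-0.6, 0.5, -1.0]
opening: 0.0256
```

```bash
python3 - <<'E'
from h import *
st()
E
```

```text
t 16.77 pos [0.4701 0.0218 0.0315] open 0.0256 F [-0.6  0.5 -1. ]
q [-0.748  0.83   0.545  2.247 -0.095  0.325 -0.403]
axes x [-0.046 -0.389 -0.92 ] y [ 0.986 -0.167  0.022] z [-0.163 -0.906  0.391] lean 23.1
```

Request:
drive_tool(steps=[[[-1,0,0,0,0],[-1,0,0,0,0],[-1,0,0,0,0],[-1,-23,0,10,0],[-1,-46,1,20,0]]])

```text
t: 17.18
tool_pos: [0.4688, 0.0214, 0.0812]
orientation: [-0.426, -0.35, 0.634, -0.542]
wrist_force: [-0.8, -0.1, -1.1]
opening: 0.0211
```

```bash
cat >> h.py <<'E'
Mg=R.from_quat([-0.427,-0.349,0.633,-0.543]).as_matrix()
HK=Mg.T@(np.array([.4435,-.138,.005])-np.array([.4701,.0218,.0315]))  # hook tip in tool frame
ub=np.array([-.082,-.9966,0]); yb=np.array([.9966,-.082,0]); mouth=np.array([.5887,-.146,0])
E
python3 - <<'E'
from h import *
s,M=st(); print("HK",HK.round(4),"hook now",(s["tool_pos"]+M@HK).round(4))
# after turning -5.2 deg about tool x
th=np.radians(-5.2); M2=M@R.from_rotvec([th,0,0]).as_matrix()
sh=M2@(HK-0); d=M2@(Mg.T@np.array([-.162,-.987,0])); print("shaft dir after",d.round(3))
loop=np.array([.5853,-.2275,0])
fin=loop-.003*ub+[0,0,.019]; pre=fin-.15*ub
p=np.array(s["tool_pos"])
for h in(pre+[0,0,.04],pre,fin):
    t=h-M2@HK; print("tcp",t.round(4),"shift in CURRENT axes",(M.T@(t-p)*1000).round(0),"in NEW axes",(M2.T@(t-p)*1000).round(0)); p=t
im,dd=env.get_image("side"); save("s2.png",cv2.resize(im[150:340,200:400],None,fx=3,fy=3))
E
```

```text
t 17.18 pos [0.4688 0.0214 0.0812] open 0.0211 F [-0.8 -0.1 -1.1]
q [-0.791  0.74   0.607  2.243 -0.062  0.425 -0.397]
axes x [-0.049 -0.39  -0.919] y [ 0.986 -0.167  0.018] z [-0.161 -0.905  0.393] lean 23.2
HK [ 0.0878 -0.0002  0.1387] hook now [ 0.442  -0.1384  0.0549]
shaft dir after [-0.08  -0.997  0.002]
tcp [0.6122 0.0864 0.0852] shift in CURRENT axes [-36. 131. -80.] in NEW axes [-36. 137. -68.]
tcp [0.6122 0.0864 0.0452] shift in CURRENT axes [ 37.  -1. -16.] in NEW axes [ 37.   1. -16.]
tcp [ 0.5999 -0.0631  0.0452] shift in CURRENT axes [ 59.  13. 137.] in NEW axes [ 59.   0. 138.]
```

View pics/s2.png

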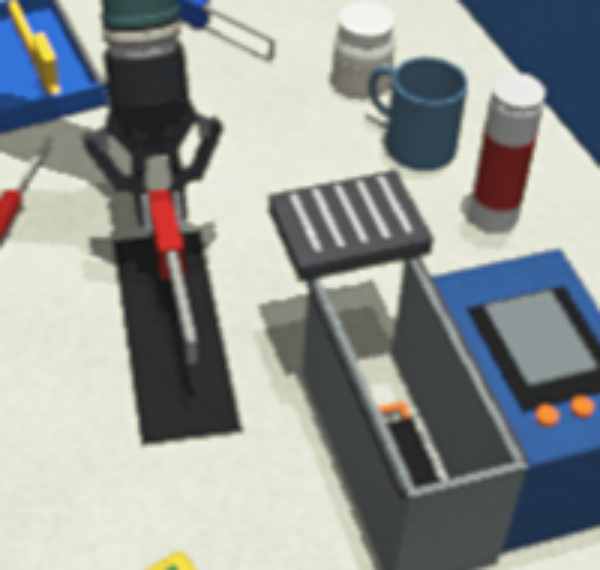

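Request:
drive_tool(steps=[[[-1,-12,10,-38,-1],[-1,-22,30,-68,-2.5],[-1,-30,65,-80,-4],[-1,-36,100,-80,-5.2],[-1,-36,131,-80,-5.2]]])

```text
t: 17.65
tool_pos: [0.6174, 0.0879, 0.0903]
orientation: [-0.404, -0.378, 0.614, -0.563]
wrist_force: [0.5, 0.6, -1.8]
opening: 0.021
```

```bash
cat > hk.py <<'E'
import sys
from h import *
def hooklegs(*hs,ret=False):
    s,M=st(); p=np.array(s["tool_pos"])+M@HK; r=p-mouth
    print("hook",p.round(4),"bay x,y,z mm",(np.array([r@ub,r@yb,r[2]])*1000).round(1),"dir",(M@(Mg.T@np.array([-.162,-.987,0]))).round(3))
    for h in hs:
        w=mouth+h[0]*ub+h[1]*yb+np.array([0,0,h[2]]); print(h,(M.T@(w-p)*1000).round(1)); p=w
E
python3 - <<'E'
from hk import *
loop=np.array([.5853,-.2275,0])-mouth; print("loop bay",loop@ub,loop@yb)
hooklegs((-.07,loop@yb,.025),(-.07,loop@yb,.019),(loop@ub-.003,loop@yb,.019))
E
```

```text
loop bay 0.08150170000000001 0.003294560000000043
t 17.65 pos [0.6174 0.0879 0.0903] open 0.021 F [ 0.5  0.6 -1.8]
q [-0.742  0.82   0.561  1.88  -0.054  0.692 -0.338]
axes x [-0.04  -0.387 -0.921] y [ 0.997 -0.081 -0.009] z [-0.071 -0.919  0.389] lean 22.9
hook [ 0.6038 -0.0734  0.0633] bay x,y,z mm [-73.6   9.1  63.3] dir [-0.076 -0.997 -0.003]
(-0.07, np.float64(0.003294560000000043), 0.025) [ 36.7  -5.5 -11.6]
(-0.07, np.float64(0.003294560000000043), 0.019) [ 5.5  0.1 -2.3]
(np.float64(0.07850170000000001), np.float64(0.003294560000000043), 0.019) [ 57.7  -0.2 136.8]
```

Request:
drive_tool(steps=[[[-1,20,-6,-7,0],[-1,40,-6,-14,0],[-1,42,-6,-14,0],[-1,60,-6,31,0],[-1,66,-6,46,0]]])

```text
t: 18.07
tool_pos: [0.6043, 0.0189, 0.0471]
orientation: [-0.402, -0.378, 0.615, -0.563]
wrist_force: [-0.5, -1.8, -1.0]
opening: 0.0212
```

Request:
drive_tool(steps=[[[-1,0,0,0,0],[-1,0,0,0,0]]])

```text
t: 18.23
tool_pos: [0.6029, 0.0157, 0.0477]
orientation: [-0.402, -0.377, 0.617, -0.562]
wrist_force: [-0.2, 0.3, -2.1]
opening: 0.0211
```

```bash
python3 - <<'E'
from hk import *
hooklegs((.0785,.0033,.019))
for n in("side","top"):
    im,d=env.get_image(n); np.savez(n+"1.npz",im=im,d=d)
    for q in("puller_handle","puller_tip","module_loop","bay"): print(n,q,[(round(r["conf"],2),(np.array(r["point"])*[560,420]).round(1).tolist()) for r in env.place_of(q,n)][:3])
s,M=st(); t=s["tool_pos"]+M@HK; print(proj("side",t),proj("top",t))
# lamp & wall top measured again + shaft end seen in the top picture
c=cv2.resize(im[180:250,290:400],None,fx=6,fy=6,interpolation=cv2.INTER_CUBIC); save("t3.png",c)
im,d=np.load("side1.npz")["im"],0; save("s3.png",cv2.resize(im[190:350,230:400],None,fx=4,fy=3.7))
E
```

```text
t 18.23 pos [0.6029 0.0157 0.0477] open 0.0211 F [-0.2  0.3 -2.1]
q [-0.639  0.862  0.541  1.959 -0.046  0.545 -0.277]
axes x [-0.045 -0.39  -0.92 ] y [ 0.996 -0.084 -0.013] z [-0.073 -0.917  0.393] lean 23.1
hook [ 0.5886 -0.1457  0.0214] bay x,y,z mm [-0.3 -0.1 21.4] dir [-0.08  -0.997  0.001]
(0.0785, 0.0033, 0.019) [33.1  3.6 71.5]
side puller_handle [(0.67, [261.8, 150.2])]
side puller_tip [(0.54, [313.7, 264.2])]
side module_loop [(0.59, [328.6, 288.9]), (0.51, [216.3, 170.6])]
side bay [(0.88, [316.9, 271.2])]
top puller_handle [(0.68, [332.1, 212.8]), (0.56, [146.0, 193.9]), (0.52, [283.0, 204.7])]
top puller_tip [(0.6, [186.3, 177.8])]
top module_loop [(0.72, [357.6, 211.6])]
top bay [(0.64, [332.3, 212.7]), (0.58, [227.4, 291.5])]
t 18.73 pos [0.6044 0.0195 0.0471] open 0.0211 F [ 0.4 -0.8 -1.7]
q [-0.642  0.862  0.538  1.956 -0.046  0.544 -0.277]
axes x [-0.042 -0.388 -0.921] y [ 0.997 -0.079 -0.012] z [-0.068 -0.918  0.39 ] lean 23.0
[[315.18619403 263.97085617]] [[329.56883864 211.12434802]]
```

View pics/s3.png

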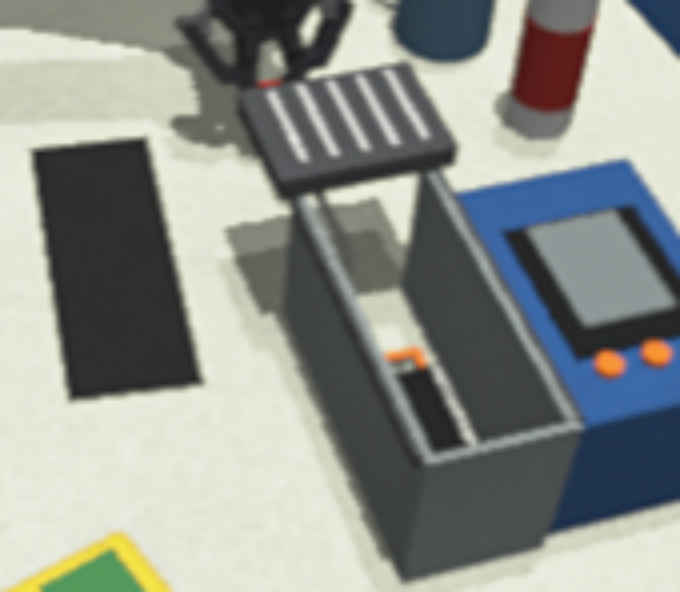

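Request:
drive_tool(steps=[[[-1,8,2,18,0],[-1,16,3,36,0],[-1,20,3,46,0],[-1,20,3,46,0],[-1,20,3,46,0]]])

```text
t: 19.15
tool_pos: [0.6032, -0.0312, 0.0466]
orientation: [-0.402, -0.378, 0.615, -0.563]
wrist_force: [-0.2, 0.3, -1.8]
opening: 0.0213
```

```bash
python3 - <<'E'
from hk import *
im,d=env.get_image("top"); np.savez("top2.npz",im=im,d=d)
hooklegs((.0785,.0033,.019))
s,M=st(); t=s["tool_pos"]+M@HK; print("proj tip/elbow",proj("top",t),proj("top",t+[0,0,.034]))
c=cv2.resize(im[185:240,300:400],None,fx=7,fy=7,interpolation=cv2.INTER_CUBIC); save("t3.png",c)
E
```

```text
t 19.2 pos [ 0.6036 -0.0298  0.0463] open 0.0211 F [-0.3  0.4 -1.6]
q [-0.566  0.856  0.537  1.978 -0.026  0.498 -0.224]
axes x [-0.041 -0.388 -0.921] y [ 0.997 -0.078 -0.012] z [-0.068 -0.919  0.39 ] lean 22.9
hook [ 0.5904 -0.1912  0.0195] bay x,y,z mm [45.   5.4 19.5] dir [-0.074 -0.997 -0.002]
(0.0785, 0.0033, 0.019) [13.5 -2.2 30.7]
t 19.2 pos [ 0.6036 -0.0298  0.0463] open 0.0211 F [-0.3  0.4 -1.6]
q [-0.566  0.856  0.537  1.978 -0.026  0.498 -0.224]
axes x [-0.041 -0.388 -0.921] y [ 0.997 -0.078 -0.012] z [-0.068 -0.919  0.39 ] lean 22.9
proj tip/elbow [[346.17748674 211.86278116]] [[348.09424336 210.64220645]]
```

View pics/t3.png

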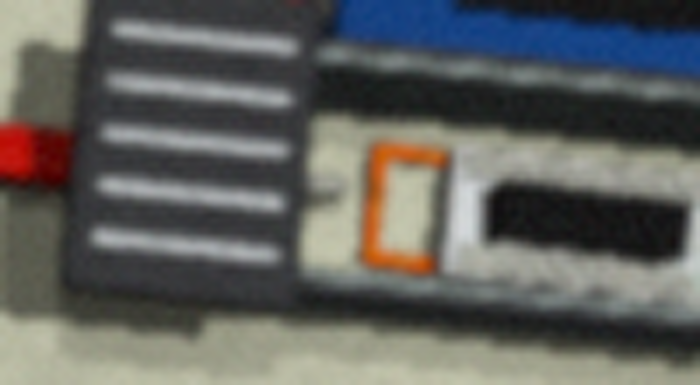

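Request:
drive_tool(steps=[[[-1,5,0,12,0],[-1,10,-1,24,0],[-1,14,-1,33,0],[-1,14,-1,33,0],[-1,14,-1,33,0]]])

```text
t: 19.62
tool_pos: [0.5992, -0.0672, 0.0466]
orientation: [-0.403, -0.378, 0.615, -0.563]
wrist_force: [-1.1, 1.1, -1.7]
opening: 0.0211
```

```bash
python3 - <<'E'
from hk import *
im,d=env.get_image("top"); np.savez("top2.npz",im=im,d=d)
hooklegs((.0805,.0045,.019),(.0805,.0045,.005))
c=cv2.resize(im[190:235,325:385],None,fx=10,fy=10,interpolation=cv2.INTER_CUBIC); save("t4.png",c)
s,M=st(); t=s["tool_pos"]+M@HK; print("proj tip/elbow",proj("top",t),proj("top",t+[0,0,.034]))
E
```

```text
t 19.67 pos [ 0.5997 -0.066   0.0463] open 0.0211 F [ 0.3  0.1 -2. ]
q [-0.511  0.851  0.536  1.996 -0.011  0.465 -0.186]
axes x [-0.042 -0.387 -0.921] y [ 0.997 -0.079 -0.012] z [-0.069 -0.918  0.389] lean 22.9
hook [ 0.5863 -0.2274  0.0195] bay x,y,z mm [81.3  4.3 19.5] dir [-0.075 -0.997 -0.002]
(0.0805, 0.0045, 0.019) [ 0.1  0.2 -0.9]
(0.0805, 0.0045, 0.005) [12.9  0.2 -5.5]
t 19.67 pos [ 0.5997 -0.066   0.0463] open 0.0211 F [ 0.3  0.1 -2. ]
q [-0.511  0.851  0.536  1.996 -0.011  0.465 -0.186]
axes x [-0.042 -0.387 -0.921] y [ 0.997 -0.079 -0.012] z [-0.069 -0.918  0.389] lean 22.9
proj tip/elbow [[358.36222458 213.55205174]] [[360.56510972 212.37117193]]
```

View pics/t4.png

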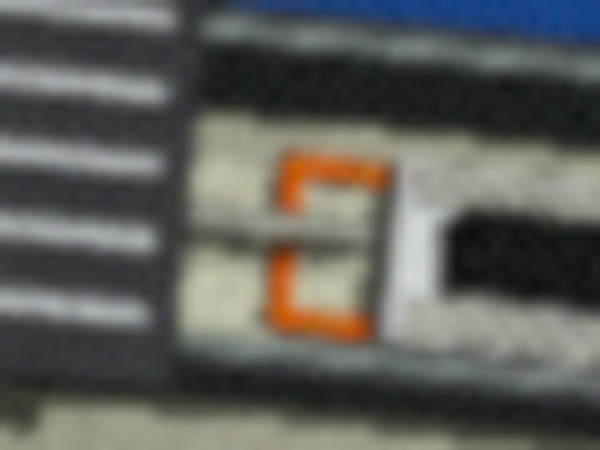

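Request:
drive_tool(steps=[[[-1,4,0,-2,0],[-1,9,0,-4,0],[-1,13,0,-6,0],[-1,13,0,-6,0],[-1,13,0,-6,0]]])

```text
t: 20.08
tool_pos: [0.5992, -0.0651, 0.0314]
orientation: [-0.402, -0.379, 0.615, -0.563]
wrist_force: [-0.5, 0.3, -1.7]
opening: 0.0208
```

```bash
python3 - <<'E'
from hk import *
hooklegs((.0805,.0045,.005),(-.14,.0045,.005))
E
```

```text
t 20.08 pos [ 0.5992 -0.0651  0.0314] open 0.0208 F [-0.5  0.3 -1.7]
q [-0.506  0.875  0.526  1.996 -0.017  0.442 -0.19 ]
axes x [-0.042 -0.387 -0.921] y [ 0.997 -0.079 -0.013] z [-0.068 -0.919  0.39 ] lean 22.9
hook [ 0.5859 -0.2265  0.0045] bay x,y,z mm [80.4  3.8  4.5] dir [-0.074 -0.997 -0.002]
(0.0805, 0.0045, 0.005) [-0.5  0.7  0.2]
(-0.14, 0.0045, 0.005) [ -85.9    0.7 -203.1]
```

Request:
drive_tool(steps=[[[-1,-5,0,-11,0],[-1,-12,0,-28,0],[-1,-20,0,-46,0],[-1,-28,0,-65,0],[-1,-35,0,-83,0]]])

```text
t: 20.5
tool_pos: [0.6062, 0.0254, 0.0317]
orientation: [-0.402, -0.379, 0.615, -0.563]
wrist_force: [-0.1, -2.5, 0.4]
opening: 0.0212
```

```bash
python3 - <<'E'
from hk import *
hooklegs((-.09,.0042,.005),(-.175,.0042,.005))
im,d=env.get_image("top"); c=cv2.resize(im[190:235,305:405],None,fx=6,fy=6,interpolation=cv2.INTER_CUBIC); save("t5.png",c)
print([(round(r["conf"],2),(np.array(r["point"])*[560,420]).round(1).tolist()) for r in env.place_of("module_center","top")])
E
```

```text
t 20.5 pos [0.6062 0.0254 0.0317] open 0.0212 F [-0.1 -2.5  0.4]
q [-0.643  0.888  0.529  1.949 -0.056  0.531 -0.284]
axes x [-0.043 -0.389 -0.92 ] y [ 0.997 -0.079 -0.013] z [-0.068 -0.918  0.391] lean 23.0
hook [ 0.5928 -0.136   0.005 ] bay x,y,z mm [-10.3   3.3   5. ] dir [-0.074 -0.997 -0.001]
(-0.09, 0.0042, 0.005) [-31.1   1.2 -73.4]
(-0.175, 0.0042, 0.005) [-33.2   0.3 -78.2]
[(0.84, [355.2, 216.0])]
```

Request:
drive_tool(steps=[[[-1,-5,0,-11,0],[-1,-12,1,-28,0],[-1,-20,1,-46,0],[-1,-28,1,-65,0],[-1,-35,1,-83,0]]])

```text
t: 21.02
tool_pos: [0.6148, 0.1202, 0.0311]
orientation: [-0.402, -0.38, 0.613, -0.565]
wrist_force: [1.1, -2.6, 0.1]
opening: 0.021
```

Request:
drive_tool(steps=[[[-1,-7,0,-16,0],[-1,-14,0,-34,0],[-1,-22,0,-50,0],[-1,-27,0,-62,0],[-1,-29,0,-68,0]]])

```text
t: 21.43
tool_pos: [0.6206, 0.198, 0.0311]
orientation: [-0.402, -0.382, 0.611, -0.565]
wrist_force: [0.2, -1.8, -2.8]
opening: 0.021
```

Request:
drive_tool(steps=[[[-1,0,0,0,0],[-1,0,0,0,0],[-1,0,0,0,0]]])

```text
t: 21.68
tool_pos: [0.6207, 0.1982, 0.031]
orientation: [-0.403, -0.382, 0.611, -0.565]
wrist_force: [-0.1, -0.6, -1.7]
opening: 0.0211
```

```bash
python3 - <<'E'
from hk import *
hooklegs((-.17,.0042,.005))
im,d=env.get_image("top"); np.savez("top3.npz",im=im,d=d); c=cv2.resize(im[180:280,230:370],None,fx=5,fy=5,interpolation=cv2.INTER_CUBIC); save("t5.png",c)
for q in("module_center","module_loop"):
  for r in env.place_of(q,"top"):
    uv=np.array(r["point"])*[560,420]; p=at_z("top",uv,.029); m=p-mouth; print(q,round(r["conf"],2),uv.round(1),p.round(4),"bay",m@ub,m@yb)
E
```

```text
t 21.68 pos [0.6207 0.1982 0.031 ] open 0.0211 F [-0.1 -0.6 -1.7]
q [-0.845  0.933  0.517  1.781 -0.119  0.724 -0.442]
axes x [-0.037 -0.383 -0.923] y [ 0.997 -0.07  -0.011] z [-0.06  -0.921  0.385] lean 22.6
hook [0.6088 0.0368 0.0033] bay x,y,z mm [-183.8    5.1    3.3] dir [-0.066 -0.998 -0.008]
(-0.17, 0.0042, 0.005) [ 3.7 -1.1 13.4]
module_center 0.96 [292.5 206.1] [ 0.6021 -0.0316  0.029 ] bay -0.11513654314773807 0.004014442908413231
module_loop 0.96 [273.2 204.1] [0.6065 0.0252 0.029 ] bay -0.1720304253597438 0.0036664990445675434
module_loop 0.52 [168.3 296.2] [0.3312 0.3209 0.029 ] bay -0.44417990659622175 -0.2949003211272719
```

View pics/t5.png

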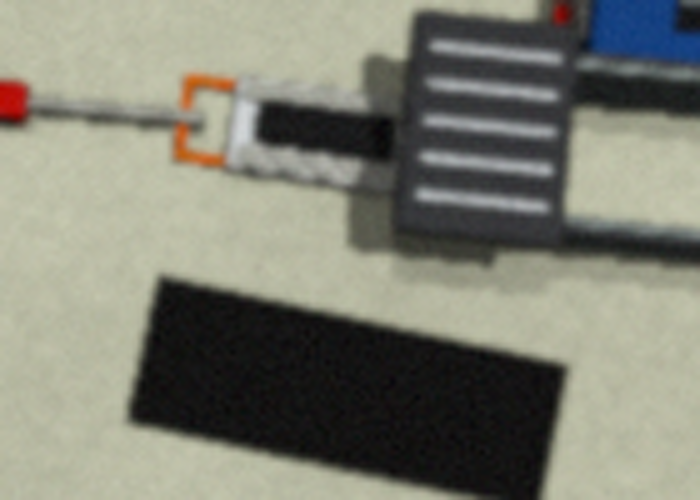

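Request:
drive_tool(steps=[[[-1,2,0,5,0],[-1,-16,0,13,0],[-1,-38,0,22,0],[-1,-60,0,31,0],[-1,-72,0,36,0]]])

```text
t: 22.25
tool_pos: [0.6225, 0.1907, 0.1141]
orientation: [-0.404, -0.38, 0.611, -0.565]
wrist_force: [1.2, -0.0, -0.4]
opening: 0.0209
```

```bash
python3 - <<'E'
from h import *
s,M=st(); p=np.array(s["tool_pos"])
dR=R.from_matrix(M.T@Mg).as_rotvec(degrees=True); print("rot to Mg in tool",dR.round(1))
for t in((.4705,.0218,.11),(.4705,.0218,.0335)): t=np.array(t); print(t,(M.T@(t-p)*1000).round(0),(Mg.T@(t-p)*1000).round(0)); p=t
E
```

```text
t 22.25 pos [0.6225 0.1907 0.1141] open 0.0209 F [ 1.2 -0.  -0.4]
q [-0.864  0.822  0.564  1.774 -0.081  0.834 -0.426]
axes x [-0.036 -0.383 -0.923] y [ 0.997 -0.072 -0.008] z [-0.064 -0.921  0.384] lean 22.6
rot to Mg in tool [ 5.7 -0.5 -0.5]
[0.4705 0.0218 0.11  ] [  74. -139.  164.] [  76. -122.  176.]
[0.4705 0.0218 0.0335] [ 71.   1. -29.] [ 70.  -2. -30.]
```

Request:
drive_tool(steps=[[[-1,12,-25,29,1],[-1,25,-50,58,2.5],[-1,38,-76,88,4],[-1,52,-102,118,5.7],[-1,65,-125,148,5.7]]])

```text
t: 22.67
tool_pos: [0.4839, 0.0371, 0.1121]
orientation: [-0.432, -0.349, 0.629, -0.544]
wrist_force: [-0.3, -0.9, -1.8]
opening: 0.0213
```

Request:
drive_tool(steps=[[[-1,0,0,0,0],[-1,0,0,0,0]]])

```text
t: 22.83
tool_pos: [0.4802, 0.0338, 0.1125]
orientation: [-0.431, -0.349, 0.632, -0.542]
wrist_force: [-0.1, 0.9, -1.7]
opening: 0.0212
```

```bash
python3 - <<'E'
from h import *
s,M=st(); p=np.array(s["tool_pos"])
dR=R.from_matrix(M.T@Mg).as_rotvec(degrees=True); print("rot to Mg in tool",dR.round(1))
for t in((.4705,.0218,.08),(.4705,.0218,.0335)): t=np.array(t); print(t,(M.T@(t-p)*1000).round(0)); p=t
E
```

```text
t 22.83 pos [0.4802 0.0338 0.1125] open 0.0212 F [-0.1  0.9 -1.7]
q [-0.825  0.688  0.638  2.208 -0.044  0.506 -0.411]
axes x [-0.042 -0.384 -0.922] y [ 0.985 -0.17   0.026] z [-0.167 -0.908  0.385] lean 22.7
rot to Mg in tool [-0.3 -0.4 -0.1]
[0.4705 0.0218 0.08  ] [35. -8. -0.]
[0.4705 0.0218 0.0335] [ 43.  -1. -18.]
```

Request:
drive_tool(steps=[[[-1,30,-8,0,0],[-1,46,-9,-5,0],[-1,62,-9,-11,0],[-1,74,-9,-16,0],[-1,77,-9,-18,0]]])

```text
t: 23.25
tool_pos: [0.472, 0.0229, 0.0324]
orientation: [-0.431, -0.349, 0.632, -0.542]
wrist_force: [0.2, 0.0, -1.7]
opening: 0.0212
```

Request:
drive_tool(steps=[[[-1,0,0,0,0],[-1,0,0,0,0],[-1,0,0,0,0]]])

```text
t: 23.5
tool_pos: [0.4731, 0.0233, 0.0329]
orientation: [-0.431, -0.349, 0.631, -0.542]
wrist_force: [0.3, 0.1, -1.5]
opening: 0.0212
```

```bash
python3 - <<'E'
from hk import *
hooklegs()
E
```

```text
t 23.5 pos [0.4731 0.0233 0.0329] open 0.0212 F [ 0.3  0.1 -1.5]
q [-0.745  0.825  0.542  2.244 -0.095  0.323 -0.405]
axes x [-0.04  -0.383 -0.923] y [ 0.985 -0.168  0.028] z [-0.166 -0.908  0.384] lean 22.7
hook [ 0.4464 -0.1362  0.0051] bay x,y,z mm [   1.9 -142.6    5.1] dir [-0.164 -0.987 -0.008]
```

Request:
drive_tool(steps=[[[-1,1.2,0,-0.5,0],[-1,1.4,0,-0.6,0],[1,1.4,0,-0.6,0],[1,1.4,0,-0.6,0],[1,1.4,0,-0.6,0]]])

```text
t: 23.92
tool_pos: [0.4733, 0.0234, 0.0316]
orientation: [-0.432, -0.349, 0.631, -0.542]
wrist_force: [-0.4, 1.5, -0.3]
opening: 0.0564
```

Request:
drive_tool(steps=[[[1,0,0,0,0],[1,-30,0,0,0],[1,-65,0,0,0],[1,-100,0,0,0],[1,-135,0,0,0]]])

```text
t: 24.33
tool_pos: [0.478, 0.0752, 0.1574]
orientation: [-0.431, -0.349, 0.631, -0.542]
wrist_force: [1.5, 0.0, 0.0]
opening: 0.0854
```

```bash
python3 - <<'E'
from h import *
s,M=st()
im,d=env.get_image("top"); np.savez("top4.npz",im=im,d=d); P=cloud("top",d)
for q in("puller_handle","puller_tip","module_center","module_loop"):
  for r in env.place_of(q,"top")[:2]:
    uv=np.array(r["point"])*[560,420]; print(q,round(r["conf"],2),uv.round(1),at_z("top",uv,.025).round(4))
hsv=cv2.cvtColor(im,cv2.COLOR_RGB2HSV).astype(int);H,S,V=hsv[...,0],hsv[...,1],hsv[...,2]; vv,uu=np.mgrid[:420,:560]
m=(uu>262)&(uu<308)&(vv>190)&(vv<225)&(P[...,2]>.05)&(P[...,2]<.068)&(V<110)
q=P[m]; print("spine",m.sum(),np.median(q,0).round(4),cv2.minAreaRect((q[:,:2]*1000).astype(np.float32)))
c=cv2.resize(im[180:280,220:360],None,fx=5,fy=5,interpolation=cv2.INTER_CUBIC); save("t6.png",c)
E
```

```text
t 24.33 pos [0.478  0.0752 0.1574] open 0.0854 F [1.5 0.  0. ]
q [-0.94   0.621  0.691  2.165 -0.034  0.642 -0.461]
axes x [-0.04  -0.384 -0.923] y [ 0.985 -0.169  0.027] z [-0.166 -0.908  0.385] lean 22.7
puller_handle 0.72 [281.2 249.4] [ 0.4745 -0.0014  0.025 ]
puller_handle 0.66 [142.9 194.5] [0.6252 0.4103 0.025 ]
puller_tip 0.64 [184.5 174.5] [0.6883 0.2901 0.025 ]
module_center 0.91 [294.  207.8] [ 0.5976 -0.0363  0.025 ]
module_center 0.42 [300.2 257.6] [ 0.4521 -0.0575  0.025 ]
module_loop 0.86 [272.1 203.7] [0.6081 0.0284 0.025 ]
module_loop 0.73 [227.5 291.4] [0.3492 0.1511 0.025 ]
spine 230 [ 0.6009 -0.0343  0.0586] ((601.3698120117188, -34.790855407714844), (76.73574829101562, 25.103580474853516), 83.73362731933594)
```

View pics/t6.png

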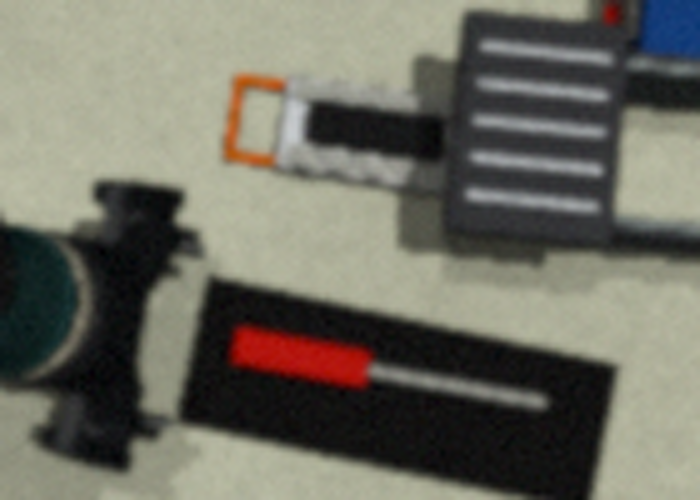

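```bash
cat >> h.py <<'E'
tyaw=np.radians(2.2); tx=np.array([-np.sin(tyaw),np.cos(tyaw),0]); ty=np.array([-np.cos(tyaw),-np.sin(tyaw),0]); tote=np.array([.3868,.3772,0])
def turned(M,ydir):
    "turn about tool x (deg) that brings tool y nearest to ydir"
    v=M.T@ydir; return np.degrees(np.arctan2(v[2],v[1]))
E
python3 - <<'E'
from h import *
s,M=st(); a=turned(M,-ty); M2=M@R.from_rotvec([np.radians(a),0,0]).as_matrix(); print("turn",a,M2.round(3).tolist())
D=np.load("top4.npz"); P=cloud("top",D["d"]); hsv=cv2.cvtColor(D["im"],cv2.COLOR_RGB2HSV).astype(int); vv,uu=np.mgrid[:420,:560]
m=(uu>105)&(uu<195)&(vv>250)&(vv<275)&(hsv[...,0]>18)&(hsv[...,0]<35)&(hsv[...,1]>100)&(P[...,2]>.045); q=P[m]; c=np.array(cv2.minAreaRect((q[:,:2]*1000).astype(np.float32))[0])/1000; print("tab",m.sum(),c)
r=np.r_[c,0]-tote; print("tab tote",r@tx,r@ty)
t=np.r_[c,.062]; p=np.array(s["tool_pos"])
for w in(t-.08*M2[:,0],t): print(w.round(4),(M.T@(w-p)*1000).round(0),(M2.T@(w-p)*1000).round(0)); p=w
print("slide 36 mm",(M2.T@(ty*36)).round(1))
E
```

```text
t 24.58 pos [0.4779 0.0749 0.1559] open 0.0848 F [ 0.1  0.  -0.1]
q [-0.938  0.623  0.689  2.167 -0.035  0.638 -0.46 ]
axes x [-0.04  -0.383 -0.923] y [ 0.985 -0.168  0.027] z [-0.166 -0.908  0.384] lean 22.7
turn -11.58300543461863 [[-0.04, 0.999, 0.035], [-0.383, 0.018, -0.924], [-0.923, -0.05, 0.382]]
tab 4 [0.4295892  0.29404977]
tab tote -0.08473152091436317 -0.03956570866686412
[0.4328 0.3247 0.1358] [ -75.  -87. -227.] [ -75.  -40. -240.]
[0.4296 0.294  0.062 ] [80.  0. -0.] [80.  0. -0.]
slide 36 mm [  2.  -35.9   0. ]
```

Request:
drive_tool(steps=[[[0,-10,-11,-30,-3],[0,-20,-22,-60,-6],[0,-30,-34,-92,-9],[0,-43,-46,-126,-11.6],[0,-43,-46,-126,-11.6]]])

```text
t: 25.0
tool_pos: [0.4538, 0.222, 0.1428]
orientation: [-0.372, -0.415, 0.589, -0.585]
wrist_force: [0.6, 1.4, 0.0]
opening: 0.0426
```

Request:
drive_tool(steps=[[[0,-11,-5,-35,0],[0,-22,-10,-70,0],[0,-33,-15,-105,0],[0,-43,-20,-133,0],[0,-43,-20,-133,0]]])

```text
t: 25.42
tool_pos: [0.4266, 0.3683, 0.1301]
orientation: [0.371, 0.419, -0.586, 0.587]
wrist_force: [-0.2, 1.5, -0.9]
opening: 0.0428
```

```bash
python3 - <<'E'
from h import *
s,M=st(); print("turn",turned(M,-ty)); p=np.array(s["tool_pos"])
t=np.array([.429,.3225,.062])
for w in(t-.04*M[:,0],t): print((M.T@(w-p)*1000).round(0)); p=w
print("slide",(M.T@(ty*36)).round(1))
E
```

```text
t 25.42 pos [0.4266 0.3683 0.1301] open 0.0428 F [-0.2  1.5 -0.9]
q [-1.253  0.737  0.535  1.896 -0.137  0.899 -0.633]
axes x [-0.037 -0.377 -0.926] y [ 0.998  0.039 -0.056] z [ 0.057 -0.926  0.374] lean 22.2
turn 1.2445217435942504
[40.  4. 17.]
[40. -0.  0.]
slide [  1.9 -35.9  -0.8]
```

Request:
drive_tool(steps=[[[0,20,4,17,0],[0,40,4,17,0],[0,60,4,17,0],[0,80,4,17,0],[0,80,4,17,0]]])

```text
t: 25.83
tool_pos: [0.4259, 0.3174, 0.0586]
orientation: [-0.367, -0.418, 0.59, -0.586]
wrist_force: [0.0, -0.8, -0.5]
opening: 0.0429
```

Request:
drive_tool(steps=[[[-1,0,0,0,0],[-1,0,0,0,0],[-1,0,0,0,0],[-1,0,0,0,0]]], grip_force=30)

```text
t: 26.17
tool_pos: [0.4266, 0.3165, 0.0586]
orientation: [-0.367, -0.417, 0.59, -0.586]
wrist_force: [0.9, -5.2, -8.3]
opening: 0.0143
```

```bash
python3 - <<'E'
from h import *
s,M=st(); r=s["tool_pos"]-tote; print("tcp tote",(r@tx).round(4),(r@ty).round(4)); print("slide",(M.T@(ty*36)).round(1))
E
```

```text
t 26.17 pos [0.4266 0.3165 0.0586] open 0.0143 F [ 0.9 -5.2 -8.3]
q [-1.183  0.818  0.497  1.993 -0.162  0.722 -0.584]
axes x [-0.043 -0.385 -0.922] y [ 0.998  0.035 -0.061] z [ 0.056 -0.922  0.382] lean 22.8
tcp tote -0.0621 -0.0374
slide [  2.1 -35.9  -0.7]
```

Request:
drive_tool(steps=[[[-1,0,-8,0,0],[-1,1,-17,0,0],[-1,1,-26,0,0],[-1,2,-35,0,0],[-1,2,-36,0,0]]])

```text
t: 26.58
tool_pos: [0.3878, 0.3149, 0.0587]
orientation: [-0.366, -0.418, 0.59, -0.586]
wrist_force: [-0.4, -3.1, -14.1]
opening: 0.0142
```

Request:
drive_tool(steps=[[[-1,0,0,0,0],[0.1,0,0,0,0],[0.1,0,0,0,0],[0.1,0,0,0,0],[0.1,0,0,0,0]]])

```text
t: 27.0
tool_pos: [0.3883, 0.3156, 0.0595]
orientation: [-0.367, -0.418, 0.589, -0.586]
wrist_force: [-0.2, -0.2, -0.4]
opening: 0.0471
```

Request:
drive_tool(steps=[[[0.1,-25,0,0,0],[0.1,-60,0,0,0],[0.1,-95,0,0,0],[0.1,-120,0,0,0],[0.1,-120,0,0,0]]])

```text
t: 27.42
tool_pos: [0.3966, 0.3661, 0.1747]
orientation: [0.371, 0.42, -0.586, 0.586]
wrist_force: [0.3, 1.0, 0.9]
opening: 0.0472
```

```bash
python3 - <<'E'
from h import *
s,M=st(); p=np.array(s["tool_pos"]); 
mod=np.array([.6012,-.0345,0]); md=np.array([-.105,-.9945,0]); my=np.array([.9945,-.105,0])
a=turned(M,my); M2=M@R.from_rotvec([np.radians(a),0,0]).as_matrix(); print("turn",a)
t=mod+[0,0,.047]
for w in((.52,.25,.19),(.6,.08,.18),t-.08*M2[:,0],t): w=np.array(w); print(w.round(4),(M.T@(w-p)*1000).round(0),(M2.T@(w-p)*1000).round(0)); p=w
E
```

```text
t 27.42 pos [0.3966 0.3661 0.1747] open 0.0472 F [0.3 1.  0.9]
q [-1.318  0.656  0.568  1.926 -0.118  0.957 -0.663]
axes x [-0.038 -0.375 -0.926] y [ 0.998  0.039 -0.057] z [ 0.058 -0.926  0.373] lean 22.2
turn 8.889853437740216
[0.52 0.25 0.19] [ 25. 118. 120.] [ 25. 135. 101.]
[0.6  0.08 0.18] [ 70.  74. 158.] [ 70.  97. 145.]
[ 0.6042 -0.0045  0.1211] [86.  4. 56.] [86. 13. 55.]
[ 0.6012 -0.0345  0.047 ] [80.  0.  0.] [80.  0.  0.]
```

Request:
drive_tool(steps=[[[0.1,5,24,24,2],[0.1,10,48,48,4],[0.1,15,72,72,6],[0.1,20,95,96,8],[0.1,25,118,120,8.9]]])

```text
t: 27.83
tool_pos: [0.5208, 0.2486, 0.1895]
orientation: [-0.415, -0.372, 0.617, -0.555]
wrist_force: [0.2, 0.6, -0.2]
opening: 0.0469
```

Request:
drive_tool(steps=[[[0.1,10,20,29,0],[0.1,22,40,58,0],[0.1,36,60,87,0],[0.1,52,80,116,0],[0.1,68,96,143,0]]])

```text
t: 28.25
tool_pos: [0.6002, 0.0786, 0.1807]
orientation: [-0.415, -0.372, 0.618, -0.555]
wrist_force: [-0.3, 0.2, -0.4]
opening: 0.0472
```

```bash
python3 - <<'E'
from h import *
s,M=st(); p=np.array(s["tool_pos"]); my=np.array([.9945,-.105,0]); print("turn",turned(M,my))
t=np.array([.6012,-.0345,.052])
for w in(t-.06*M[:,0],t): print(w.round(4),(M.T@(w-p)*1000).round(0)); p=w
im,d=env.get_image("top"); P=cloud("top",d); hsv=cv2.cvtColor(im,cv2.COLOR_RGB2HSV).astype(int); vv,uu=np.mgrid[:420,:560]
m=(uu>105)&(uu<195)&(vv>250)&(vv<295)&(hsv[...,0]>18)&(hsv[...,0]<35)&(hsv[...,1]>100)&(P[...,2]>.02); q=P[m]; c=np.array(cv2.minAreaRect((q[:,:2]*1000).astype(np.float32))[0])/1000
r=np.r_[c,0]-tote; print("divider n",m.sum(),"tote x,y",r@tx,r@ty,"v",r@ty+.054)
for q in("module_center","relay0"):
  for r in env.place_of(q,"top")[:2]:
    uv=np.array(r["point"])*[560,420]; print(q,round(r["conf"],2),uv.round(1),at_z("top",uv,.029).round(4))
E
```

```text
t 28.25 pos [0.6002 0.0786 0.1807] open 0.0472 F [-0.3  0.2 -0.4]
q [-0.798  0.685  0.648  1.893 -0.038  0.81  -0.319]
axes x [-0.039 -0.376 -0.926] y [ 0.994 -0.107  0.001] z [-0.1   -0.92   0.378] lean 22.2
turn -0.16067735388843288
[ 0.6036 -0.0119  0.1075] [102.  13.  55.]
[ 0.6012 -0.0345  0.052 ] [60.  0. -0.]
divider n 14 tote x,y -0.05009588055951952 0.0019753205323694493 v 0.05597532053236945
module_center 0.89 [294.3 207.9] [ 0.5969 -0.037   0.029 ]
relay0 0.62 [168.1 297.6] [0.3271 0.3212 0.029 ]
relay0 0.31 [329.  213.5] [ 0.5832 -0.1392  0.029 ]
```

Request:
drive_tool(steps=[[[0.1,20,12,30,0],[0.1,48,12,55,0],[0.1,76,12,55,0],[0.1,102,12,55,0],[0.1,102,12,55,0]]])

```text
t: 28.82
tool_pos: [0.5966, -0.0159, 0.1039]
orientation: [-0.413, -0.371, 0.623, -0.551]
wrist_force: [-0.4, 0.6, 0.5]
opening: 0.0468
```

```bash
python3 - <<'E'
from h import *
s,M=st(); p=np.array(s["tool_pos"])
print((M.T@(np.array([.6003,-.0348,.052])-p)*1000).round(1))
E
```

```text
t 28.82 pos [ 0.5966 -0.0159  0.1039] open 0.0468 F [-0.4  0.6  0.5]
q [-0.627  0.774  0.6    1.974 -0.052  0.607 -0.22 ]
axes x [-0.052 -0.379 -0.924] y [ 0.993 -0.118 -0.008] z [-0.106 -0.918  0.383] lean 22.5
[54.9  6.3 -2.9]
```

Request:
drive_tool(steps=[[[0.1,18,5,-3,0],[0.1,36,5,-3,0],[0.1,50,5,-3,0],[0.1,55,5,-3,0],[0.1,55,5,-3,0]]])

```text
t: 29.23
tool_pos: [0.5986, -0.0334, 0.0514]
orientation: [-0.412, -0.372, 0.623, -0.55]
wrist_force: [-0.1, -0.3, 0.2]
opening: 0.0471
```

Request:
drive_tool(steps=[[[-1,0,0,0,0],[-1,0,0,0,0],[-1,0,0,0,0],[-1,0,0,0,0],[-1,0,0,0,0]]], grip_force=60)

```text
t: 29.65
tool_pos: [0.6012, -0.0319, 0.0528]
orientation: [-0.414, -0.372, 0.621, -0.552]
wrist_force: [2.3, 3.3, 6.5]
opening: 0.0228
```

```bash
python3 - <<'E'
from h import *
s,M=st(); print("up 100",(M.T@[0,0,100]).round(0))
E
```

```text
t 29.65 pos [ 0.6012 -0.0319  0.0528] open 0.0228 F [2.3 3.3 6.5]
q [-0.573  0.85   0.559  1.98  -0.073  0.511 -0.205]
axes x [-0.048 -0.378 -0.925] y [ 0.993 -0.114 -0.005] z [-0.104 -0.919  0.381] lean 22.4
up 100 [-92.  -1.  38.]
```

Request:
drive_tool(steps=[[[-1,0,0,0,0],[-1,-18,0,7,0],[-1,-45,0,18,0],[-1,-75,-1,30,0],[-1,-100,-1,42,0]]], grip_force=90)

```text
t: 30.07
tool_pos: [0.5973, -0.0315, 0.1598]
orientation: [-0.413, -0.374, 0.622, -0.55]
wrist_force: [0.2, 5.1, -7.6]
opening: 0.0221
```

```bash
python3 - <<'E'
from h import *
s,M=st(); p=np.array(s["tool_pos"])
md=np.array([-.105,-.9945,0]); print("turn to tote",turned(M,-ty))
M2=M@R.from_rotvec([np.radians(-4.5),0,0]).as_matrix()
c=tote+.010*tx-.047*ty; t=c+np.array([0,.0026,0]); t[2]=.0595; print("tcp target",t.round(4))
for w in((.56,.17,.17),(t[0]+.0,t[1],.16),t): w=np.array(w); print(w.round(3),(M.T@(w-p)*1000).round(0),(M2.T@(w-p)*1000).round(0)); p=w
im,d=env.get_image("side"); save("s7.png",cv2.resize(im[110:310,180:400],None,fx=3,fy=3))
E
```

```text
t 30.07 pos [ 0.5973 -0.0315  0.1598] open 0.0221 F [ 0.2  5.1 -7.6]
q [-0.628  0.691  0.639  1.955 -0.018  0.695 -0.19 ]
axes x [-0.054 -0.376 -0.925] y [ 0.993 -0.116 -0.011] z [-0.104 -0.919  0.379] lean 22.3
turn to tote -7.995999495417125
tcp target [0.4334 0.3916 0.0595]
[0.56 0.17 0.17] [ -83.  -61. -178.] [ -83.  -46. -182.]
[0.433 0.392 0.16 ] [ -67. -151. -194.] [ -67. -136. -206.]
[0.433 0.392 0.06 ] [ 93.   1. -38.] [ 93.   4. -38.]
```

View pics/s7.png

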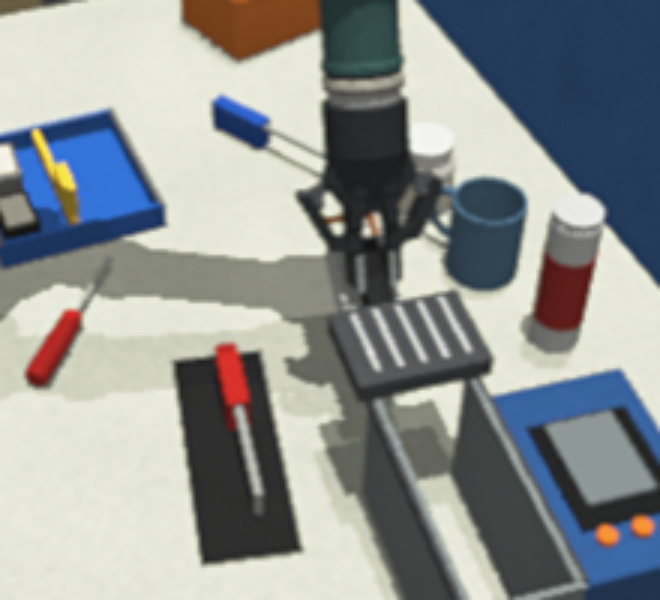

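Request:
drive_tool(steps=[[[-1,-6,0,-19,0],[-1,-13,0,-38,0],[-1,-22,0,-57,0],[-1,-29,0,-76,0],[-1,-29,0,-76,0]]])

```text
t: 30.53
tool_pos: [0.6096, 0.0555, 0.1608]
orientation: [-0.415, -0.375, 0.618, -0.552]
wrist_force: [0.5, 1.1, -5.4]
opening: 0.0221
```

```bash
python3 - <<'E'
from h import *
s,M=st(); p=np.array(s["tool_pos"])
off=np.array([0,-.0026,-.0238]); md=np.array([-.105,-.9945,0])
exp=p+off-.067*md+[0,0,-.017]; bar=p+off-.083*md+[0,0,-.017]; far=p+off+.055*md
print("exp loop",exp.round(4))
for n in("side","top"):
    im,d=env.get_image(n); np.savez(n+"8.npz",im=im,d=d); P=cloud(n,d)
    hsv=cv2.cvtColor(im,cv2.COLOR_RGB2HSV).astype(int); e=proj(n,exp)[0]; b=proj(n,bar)[0]; vv,uu=np.mgrid[:420,:560]
    m=(abs(uu-e[0])<30)&(abs(vv-e[1])<30)&(hsv[...,0]>4)&(hsv[...,0]<18)&(hsv[...,1]>130)
    print(n,"exp px",e.round(1),b.round(1),"orange",m.sum(),(uu[m].mean(),vv[m].mean()) if m.any() else None, np.median(P[m],0).round(4) if m.any() else None)
    if m.sum()>5: q=P[m]; print(np.percentile(q,[10,50,90],0).round(3).tolist())
im=np.load("side8.npz")["im"]; a=proj("side",p)[0].astype(int); save("s8.png",cv2.resize(im[a[1]-50:a[1]+50,a[0]-65:a[0]+65],None,fx=5,fy=5,interpolation=cv2.INTER_CUBIC)); print(a)
E
```

```text
t 30.53 pos [0.6096 0.0555 0.1608] open 0.0221 F [ 0.5  1.1 -5.4]
q [-0.741  0.713  0.629  1.893 -0.049  0.772 -0.283]
axes x [-0.046 -0.371 -0.928] y [ 0.994 -0.11  -0.006] z [-0.1   -0.922  0.374] lean 21.9
exp loop [0.6166 0.1195 0.12  ]
side exp px [289.5 176.8] [288.1 173.5] orange 9 (np.float64(289.8888888888889), np.float64(163.11111111111111)) [0.6351 0.1404 0.1534]
[[0.607, 0.139, 0.152], [0.635, 0.14, 0.153], [0.641, 0.144, 0.156]]
top exp px [239.7 195.6] [233.9 194.9] orange 33 (np.float64(233.24242424242425), np.float64(202.24242424242425)) [0.5924 0.1353 0.1529]
[[0.589, 0.122, 0.146], [0.592, 0.135, 0.153], [0.601, 0.146, 0.161]]
[295 179]
```

Request:
drive_tool(steps=[[[-1,18,0,-7,0],[-1,40,0,-16,0],[-1,60,0,-24,0],[-1,72,0,-29,0],[-1,78,0,-32,0]]])

```text
t: 31.05
tool_pos: [0.6056, 0.049, 0.0765]
orientation: [-0.412, -0.374, 0.623, -0.549]
wrist_force: [-8.1, 12.8, 41.1]
opening: 0.0219
```

Request:
drive_tool(steps=[[[-1,4,0,-2,0],[-1,7,0,-3,0],[-1,10,0,-4,0],[-1,13,0,-5,0],[-1,15,0,-6,0]]], grip_force=20)

```text
t: 31.47
tool_pos: [0.6094, 0.0554, 0.069]
orientation: [-0.416, -0.375, 0.62, -0.549]
wrist_force: [-9.1, 27.8, 59.0]
opening: 0.022
```

```bash
python3 - <<'E'
from h import *
st()
E
```

```text
t 31.47 pos [0.6094 0.0554 0.069 ] open 0.022 F [-9.1 27.8 59. ]
q [-0.696  0.84   0.565  1.92  -0.102  0.626 -0.291]
axes x [-0.051 -0.369 -0.928] y [ 0.993 -0.116 -0.009] z [-0.104 -0.922  0.373] lean 21.9
```

Request:
drive_tool(steps=[[[-1,-4,0,2,0],[-1,-8,0,3,0],[-0.4,-8,0,3,0],[0.1,-8,0,3,0],[0.1,-8,0,3,0]]])

```text
t: 31.88
tool_pos: [0.6089, 0.0539, 0.0771]
orientation: [-0.415, -0.374, 0.621, -0.549]
wrist_force: [0.5, 0.5, -0.1]
opening: 0.0463
```

Request:
drive_tool(steps=[[[0.2,0,0,0,0],[0.2,-20,0,0,0],[0.2,-55,0,0,0],[0.2,-90,0,0,0],[0.2,-115,0,0,0]]])

```text
t: 32.3
tool_pos: [0.6155, 0.0966, 0.1851]
orientation: [-0.415, -0.374, 0.622, -0.549]
wrist_force: [0.8, 1.0, 0.6]
opening: 0.051
```

```bash
python3 - <<'E'
from h import *
s,M=st()
for n in("top","side"):
  im,d=env.get_image(n); np.savez(n+"9.npz",im=im,d=d)
  for q in("module_center","module_loop"):
    for r in env.place_of(q,n)[:2]:
      uv=np.array(r["point"])*[560,420]; print(n,q,round(r["conf"],2),uv.round(1),at_z(n,uv,.029).round(4))
  P=cloud(n,d); e=(.607,.05); Z=P[...,2]
  m=(abs(P[...,0]-.607)<.06)&(abs(P[...,1]-.04)<.12)&(Z>.018)&(Z<.07); q=P[m]; print(n,m.sum(),np.percentile(q,[2,50,98],0).round(3).tolist() if m.any() else 0)
  k=m&(Z>.05)
  if k.sum()>5: q=P[k]; print("spine",k.sum(),np.median(q,0).round(4),cv2.minAreaRect((q[:,:2]*1000).astype(np.float32)))
im=np.load("side9.npz")["im"]; a=proj("side",(.607,.05,.03))[0].astype(int); save("s9.png",cv2.resize(im[a[1]-50:a[1]+40,a[0]-65:a[0]+65],None,fx=5,fy=5,interpolation=cv2.INTER_CUBIC)); print(a)
E
```

```text
t 32.3 pos [0.6155 0.0966 0.1851] open 0.051 F [0.8 1.  0.6]
q [-0.798  0.701  0.641  1.836 -0.054  0.865 -0.327]
axes x [-0.052 -0.372 -0.927] y [ 0.993 -0.118 -0.009] z [-0.106 -0.921  0.375] lean 22.0
top module_center 0.66 [260.7 201.9] [0.6121 0.0622 0.029 ]
top module_loop 0.96 [237.4 201.6] [0.6111 0.1306 0.029 ]
top module_loop 0.36 [207.5 146.3] [0.7744 0.225  0.029 ]
top 650 [[0.58, 0.013, 0.024], [0.608, 0.061, 0.036], [0.638, 0.113, 0.063]]
spine 230 [0.6088 0.0665 0.059 ] ((609.1405639648438, 67.29273986816406), (79.83264923095703, 24.523591995239258), 82.92020416259766)
side module_center 0.79 [294.9 209.1] [0.6178 0.0715 0.029 ]
side module_center 0.6 [290.5 200.8] [0.6193 0.1114 0.029 ]
side module_loop 0.57 [288.1 199.8] [0.614  0.1184 0.029 ]
side 322 [[0.581, 0.018, 0.02], [0.604, 0.071, 0.04], [0.641, 0.114, 0.061]]
spine 146 [0.6121 0.0644 0.0575] ((612.8915405273438, 63.759002685546875), (78.90011596679688, 24.393192291259766), 83.39439392089844)
[294 214]
```

View pics/s9.png

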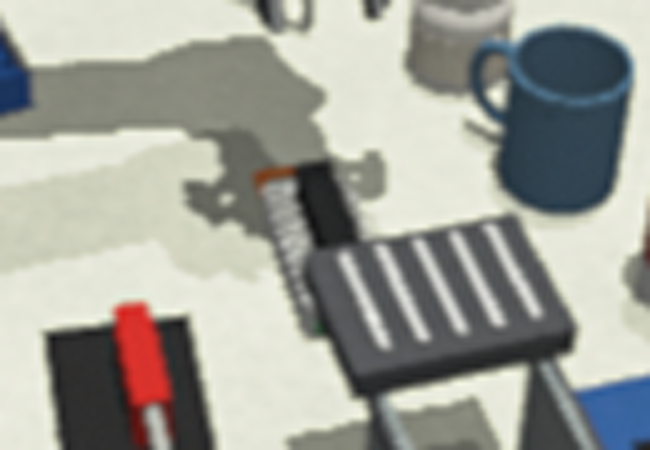

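Request:
drive_tool(steps=[[[0.1,30,0,-15,0],[0.1,60,0,-21,0],[0.1,90,0,-21,0],[0.1,115,0,-21,0],[0.1,120,0,-21,0]]])

```text
t: 33.02
tool_pos: [0.6042, 0.0665, 0.0582]
orientation: [-0.41, -0.375, 0.627, -0.546]
wrist_force: [-0.7, -0.5, -0.1]
opening: 0.0467
```

```bash
python3 - <<'E'
from h import *
s,M=st(); p=np.array(s["tool_pos"])
print((M.T@(np.array([.6105,.066,.0525])-p)*1000).round(1))
E
```

```text
t 33.02 pos [0.6042 0.0665 0.0582] open 0.0467 F [-0.7 -0.5 -0.1]
q [-0.712  0.861  0.561  1.914 -0.111  0.637 -0.308]
axes x [-0.067 -0.376 -0.924] y [ 0.992 -0.123 -0.022] z [-0.105 -0.918  0.382] lean 22.5
[ 5.1  6.5 -2.4]
```

Request:
drive_tool(steps=[[[0.1,3,6,-2,0],[0.1,5,6,-2,0],[0.1,5,6,-2,0]]])

```text
t: 33.27
tool_pos: [0.6107, 0.0656, 0.0527]
orientation: [-0.411, -0.375, 0.627, -0.546]
wrist_force: [-0.2, -0.4, 0.5]
opening: 0.0471
```

Request:
drive_tool(steps=[[[-1,0,0,0,0],[-1,0,0,0,0],[-1,0,0,0,0],[-1,0,0,0,0],[-1,0,0,0,0]]], grip_force=100)

```text
t: 33.68
tool_pos: [0.612, 0.0664, 0.0542]
orientation: [-0.412, -0.375, 0.626, -0.547]
wrist_force: [-1.1, 1.7, 6.2]
opening: 0.0217
```

```bash
python3 - <<'E'
from h import *
s,M=st(); print("up 100",(M.T@[0,0,100]).round(0))
E
```

```text
t 33.68 pos [0.612  0.0664 0.0542] open 0.0217 F [-1.1  1.7  6.2]
q [-0.705  0.871  0.558  1.899 -0.113  0.637 -0.306]
axes x [-0.064 -0.376 -0.925] y [ 0.992 -0.122 -0.019] z [-0.106 -0.919  0.381] lean 22.4
up 100 [-92.  -2.  38.]
```

Request:
drive_tool(steps=[[[-1,-4,0,2,0],[-1,-10,0,4,0],[-1,-28,0,12,0],[-1,-55,-1,23,0],[-1,-80,-1,33,0]]])

```text
t: 34.1
tool_pos: [0.6112, 0.0663, 0.1411]
orientation: [-0.411, -0.375, 0.627, -0.546]
wrist_force: [0.5, 0.7, -3.3]
opening: 0.0219
```

```bash
cat > lev.py <<'E'
from h import *
def level():
    s,M=st(); p=np.array(s["tool_pos"])
    for n in("top","side"):
        im,d=env.get_image(n); P=cloud(n,d); hsv=cv2.cvtColor(im,cv2.COLOR_RGB2HSV).astype(int)
        m=(hsv[...,0]>4)&(hsv[...,0]<18)&(hsv[...,1]>130)&(np.linalg.norm(P[...,:2]-p[:2],axis=-1)<.13)&(abs(P[...,2]-p[2])<.1)&(P[...,1]>p[1])
        q=P[m]; print(n,"orange",m.sum(),np.percentile(q,[10,50,90],0).round(3).tolist() if m.any() else None, "level would be z",(p[2]-.0535+.0155).round(3))
    return s,M
E
python3 - <<'E'
from lev import *
s,M=level(); p=np.array(s["tool_pos"])
print("turn to tote",turned(M,-ty))
M2=M@R.from_rotvec([np.radians(-4.5),0,0]).as_matrix()
c=tote+.010*tx-.047*ty; t=c.copy(); t[2]=.0615; print("tcp target",t.round(4))
for w in((.53,.22,.16),(t[0],t[1],.16),t): w=np.array(w); print(w.round(3),(M.T@(w-p)*1000).round(0),(M2.T@(w-p)*1000).round(0)); p=w
E
```

```text
t 34.1 pos [0.6112 0.0663 0.1411] open 0.0219 F [ 0.5  0.7 -3.3]
q [-0.743  0.751  0.617  1.878 -0.068  0.777 -0.297]
axes x [-0.067 -0.376 -0.924] y [ 0.992 -0.122 -0.022] z [-0.105 -0.919  0.381] lean 22.4
top orange 31 [[0.592, 0.127, 0.1], [0.595, 0.144, 0.103], [0.602, 0.152, 0.107]] level would be z 0.103
side orange 9 [[0.603, 0.143, 0.105], [0.608, 0.144, 0.108], [0.616, 0.146, 0.109]] level would be z 0.103
turn to tote -8.073594085877016
tcp target [0.4334 0.389  0.0615]
[0.53 0.22 0.16] [ -70. -100. -125.] [ -70.  -90. -133.]
[0.433 0.389 0.16 ] [ -57. -117. -145.] [ -57. -105. -154.]
[0.433 0.389 0.062] [ 91.   2. -38.] [ 91.   5. -37.]
```

Request:
drive_tool(steps=[[[-1,-10,-14,-18,0],[-1,-24,-34,-43,-1],[-1,-39,-56,-70,-2.5],[-1,-55,-79,-98,-4],[-1,-70,-100,-125,-5]]])

```text
t: 34.62
tool_pos: [0.5313, 0.2209, 0.1626]
orientation: [-0.389, -0.401, 0.607, -0.565]
wrist_force: [0.7, 0.1, -4.2]
opening: 0.0219
```

Request:
drive_tool(steps=[[[-1,-13,-24,-35,0],[-1,-26,-48,-70,0],[-1,-38,-70,-103,0],[-1,-49,-90,-132,0],[-1,-55,-102,-150,0]]])

```text
t: 35.03
tool_pos: [0.4314, 0.3902, 0.1601]
orientation: [-0.388, -0.404, 0.606, -0.565]
wrist_force: [0.1, 1.3, -3.9]
opening: 0.0222
```

Request:
drive_tool(steps=[[[-1,0,0,0,0],[-1,0,0,0,0]]])

```text
t: 35.2
tool_pos: [0.4281, 0.3935, 0.1582]
orientation: [-0.386, -0.406, 0.605, -0.566]
wrist_force: [-0.3, -0.4, -4.0]
opening: 0.0219
```

```bash
python3 - <<'E'
from lev import *
s,M=level(); p=np.array(s["tool_pos"]); r=p-tote; print("tcp tote",r@tx,r@ty,"turn left",turned(M,-ty))
c=tote+.012*tx-.047*ty
for z in(.09,.068,.0605): w=np.r_[c[:2],z]; print(z,(M.T@(w-p)*1000).round(0)); p=w
im,d=env.get_image("top"); P=cloud("top",d); hsv=cv2.cvtColor(im,cv2.COLOR_RGB2HSV).astype(int)
m=(hsv[...,0]>20)&(hsv[...,0]<35)&(hsv[...,1]>110)&(P[...,2]<.075)&(P[...,2]>.02)&(abs(P[...,0]-.39)<.06)&(abs(P[...,1]-.377)<.1); q=P[m]-tote
print("divider",m.sum(),"tote y pct",np.percentile(q@ty,[5,50,95]).round(4) if m.any() else 0, "x",np.percentile(q@tx,[5,95]).round(3) if m.any() else 0)
E
```

```text
t 35.2 pos [0.4281 0.3935 0.1582] open 0.0219 F [-0.3 -0.4 -4. ]
q [-1.276  0.726  0.562  1.829 -0.164  0.999 -0.684]
axes x [-0.061 -0.371 -0.927] y [ 0.998 -0.029 -0.054] z [-0.007 -0.928  0.372] lean 22.1
top orange 3 [[0.407, 0.412, 0.18], [0.409, 0.415, 0.242], [0.431, 0.418, 0.246]] level would be z 0.12
side orange 0 None level would be z 0.12
tcp tote 0.014745155446795324 -0.041919225850349656 turn left -2.4401694158574574
0.09 [ 64.   9. -23.]
0.068 [20.  1. -8.]
0.0605 [ 7.  0. -3.]
divider 175 tote y pct [-0.0009  0.0046  0.0101] x [-0.08  0.05]
```

```bash
python3 - <<'E'
from h import *
s,M=st(); p=np.array(s["tool_pos"]); c=tote-.010*tx-.046*ty
for z in(.125,.09,.068,.0605): w=np.r_[c[:2],z]; print(z,(M.T@(w-p)*1000).round(0)); p=w
E
```

```text
t 35.35 pos [0.4322 0.3876 0.16  ] open 0.0219 F [-0.  -1.3 -4. ]
q [-1.271  0.724  0.569  1.831 -0.162  1.    -0.684]
axes x [-0.061 -0.373 -0.926] y [ 0.998 -0.038 -0.05 ] z [-0.017 -0.927  0.375] lean 22.2
0.125 [39.  3.  4.]
0.09 [ 32.   2. -13.]
0.068 [20.  1. -8.]
0.0605 [ 7.  0. -3.]
```

Request:
drive_tool(steps=[[[-1,18,2,2,0],[-1,39,3,4,0],[-1,55,4,-3,0],[-1,69,5,-9,0],[-1,71,5,-9,0]]])

```text
t: 35.77
tool_pos: [0.4328, 0.3671, 0.0884]
orientation: [-0.387, -0.401, 0.609, -0.564]
wrist_force: [-0.0, -0.4, -4.4]
opening: 0.022
```

```bash
python3 - <<'E'
from lev import *
s,M=st(); p=np.array(s["tool_pos"]); r=p-tote; print("tcp tote",r@tx,r@ty)
for n in("side","top"):
    im,d=env.get_image(n); P=cloud(n,d); hsv=cv2.cvtColor(im,cv2.COLOR_RGB2HSV).astype(int)
    e=proj(n,p+[-.0,.079,-.04])[0]; vv,uu=np.mgrid[:420,:560]
    m=(hsv[...,0]>4)&(hsv[...,0]<18)&(hsv[...,1]>120)&(abs(uu-e[0])<25)&(abs(vv-e[1])<25); q=P[m]; print(n,m.sum(),np.median(q,0).round(3) if m.any() else None)
    k=(hsv[...,2]>100)&(hsv[...,1]<60)&(abs(P[...,0]-p[0])<.04)&(abs(P[...,1]-p[1])<.075)&(P[...,2]>.04)&(P[...,2]<.085); q=P[k]-tote
    print(" body",k.sum(), "x",np.percentile(q@tx,[5,95]).round(3),"y",np.percentile(q@ty,[5,95]).round(3),"z",np.percentile(q[:,2],[5,50,95]).round(3)) if k.sum()>5 else 0
c=tote-.010*tx-.046*ty
for z in(.068,.0605): w=np.r_[c[:2],z]; print(z,(M.T@(w-p)*1000).round(1)); p=w
E
```

```text
t 35.77 pos [0.4328 0.3671 0.0884] open 0.022 F [-0.  -0.4 -4.4]
q [-1.227  0.809  0.528  1.888 -0.198  0.861 -0.658]
axes x [-0.064 -0.376 -0.924] y [ 0.998 -0.041 -0.052] z [-0.019 -0.926  0.378] lean 22.4
tcp tote -0.011870661998938591 -0.045548990606761944
side 2 [0.415 0.447 0.048]
 body 189 x [-0.07  -0.003] y [-0.068 -0.015] z [0.05  0.065 0.071]
top 1 [0.432 0.386 0.157]
 body 220 x [-0.065 -0.024] y [-0.066 -0.015] z [0.062 0.067 0.073]
0.068 [18.1  1.4 -9.5]
0.0605 [ 6.9  0.4 -2.8]
```

Request:
drive_tool(steps=[[[-1,6,1,-3,0],[-1,12,1,-6,0],[-1,18,1,-9,0],[-1,21,1,-10,0],[-1,23,1,-11,0]]])

```text
t: 36.28
tool_pos: [0.4327, 0.3697, 0.0642]
orientation: [-0.387, -0.402, 0.608, -0.565]
wrist_force: [-0.0, 0.5, -4.3]
opening: 0.022
```

Request:
drive_tool(steps=[[[-1,1,0,0,0],[-1,2,0,-1,0],[-1,2,0,-1,0]]])

```text
t: 36.53
tool_pos: [0.4325, 0.37, 0.0618]
orientation: [-0.387, -0.402, 0.608, -0.565]
wrist_force: [-0.6, 0.1, -4.9]
opening: 0.0219
```

```bash
python3 - <<'E'
from h import *
s,M=st(); r=s["tool_pos"]-tote; print("tcp tote",r@tx,r@ty)
E
```

```text
t 36.53 pos [0.4325 0.37   0.0618] open 0.0219 F [-0.6  0.1 -4.9]
q [-1.219  0.847  0.51   1.889 -0.214  0.821 -0.656]
axes x [-0.062 -0.375 -0.925] y [ 0.998 -0.039 -0.051] z [-0.017 -0.926  0.377] lean 22.4
tcp tote -0.008911015090432064 -0.045425152531576696
```

Request:
drive_tool(steps=[[[-1,1,0,0,0],[-1,2,0,-1,0],[-1,2.5,0,-1,0],[-1,2.5,0,-1,0]]])

```text
t: 36.87
tool_pos: [0.4327, 0.37, 0.061]
orientation: [-0.387, -0.402, 0.608, -0.565]
wrist_force: [-2.5, 1.1, 6.2]
opening: 0.022
```

Request:
drive_tool(steps=[[[-1,1,0,0,0],[-1,1.5,0,-0.5,0],[-1,1.5,0,-0.5,0]]])

```text
t: 37.12
tool_pos: [0.4328, 0.3701, 0.061]
orientation: [-0.387, -0.402, 0.608, -0.564]
wrist_force: [-2.9, 1.3, 8.0]
opening: 0.0218
```

Request:
drive_tool(steps=[[[-0.4,0,0,0,0],[-0.3,0,0,0,0],[0,0,0,0,0],[0,0,0,0,0],[0,0,0,0,0]]], grip_force=30)

```text
t: 37.53
tool_pos: [0.4331, 0.3699, 0.061]
orientation: [-0.387, -0.402, 0.608, -0.565]
wrist_force: [0.2, 0.5, -0.0]
opening: 0.0424
```

Request:
drive_tool(steps=[[[0,-10,0,0,0],[0,-35,0,0,0],[0,-70,0,0,0],[0,-105,0,0,0],[0,-140,0,0,0]]])

```text
t: 37.95
tool_pos: [0.4419, 0.423, 0.1924]
orientation: [-0.387, -0.401, 0.609, -0.565]
wrist_force: [1.3, -0.2, -0.1]
opening: 0.0431
```

Request:
drive_tool(steps=[[[0,-35,0,-20,0],[0,-70,0,-40,0],[0,-90,0,-70,0],[0,-90,0,-105,0],[0,-90,0,-140,0]]])

```text
t: 38.37
tool_pos: [0.451, 0.5891, 0.2257]
orientation: [-0.389, -0.402, 0.607, -0.564]
wrist_force: [-0.2, -0.2, -0.8]
opening: 0.0428
```

```bash
python3 - <<'E'
from h import *
s,M=st()
for n in("top","side"):
    im,d=env.get_image(n); P=cloud(n,d); hsv=cv2.cvtColor(im,cv2.COLOR_RGB2HSV).astype(int); H,S,V=[hsv[...,i] for i in range(3)]
    q=P-tote; X,Y,Z=q@tx,q@ty,P[...,2]
    def rep(name,m):
        if m.sum()<4: print(n,name,m.sum());return
        r=cv2.minAreaRect((np.c_[X[m],Y[m]]*1000).astype(np.float32)); A=np.c_[X[m],Y[m],np.ones(m.sum())]; f=np.linalg.lstsq(A,Z[m],rcond=None)[0]
        print(n,name,m.sum(),"c",np.round(r[0],1),"sz",np.round(r[1],1),"z med",np.median(Z[m]).round(4),"slope",f[:2].round(3))
    inb=(abs(X)<.09)&(Y>-.086)&(Y<-.01)
    rep("spine",inb&(Z>.052)&(Z<.08)&(V<90)&(S<120))
    rep("body",inb&(Z>.022)&(Z<.048)&(S<70)&(V>90))
    rep("loop",inb&(H>4)&(H<18)&(S>130))
    rep("divider",(abs(X)<.09)&(abs(Y)<.03)&(H>20)&(H<35)&(S>110)&(Z>.015)&(Z<.045))
    rep("tab",(abs(X)<.09)&(abs(Y)<.03)&(H>20)&(H<35)&(S>110)&(Z>.055)&(Z<.085))
    rep("relays",(abs(X)<.09)&(Y>.03)&(Y<.083)&(S<110)&(Z>.024))
    red=((H<8)|(H>172))&(S>130)&(abs(P[...,0]-.466)<.05)&(abs(P[...,1])<.06)&(Z>.025)
    print(n,"red",red.sum(),np.median(P[red],0).round(3) if red.any() else 0)
    for t in("module_center","puller_handle","mug","jar","spray","driver","meter"):
        r=env.place_of(t,n)[:1]; 
        if r: uv=np.array(r[0]["point"])*[560,420]; print("  ",t,round(r[0]["conf"],2),at_z(n,uv,.029 if t[0:2] in("mo","pu") else 0).round(3))
E
```

```text
t 38.37 pos [0.451  0.5891 0.2257] open 0.0428 F [-0.2 -0.2 -0.8]
q [-1.32   0.85   0.556  1.344 -0.212  1.382 -0.814]
axes x [-0.06  -0.372 -0.926] y [ 0.998 -0.04  -0.048] z [-0.019 -0.927  0.374] lean 22.1
top spine 236 c [ -9.2 -41.7] sz [23.6 77.9] z med 0.0651 slope [ 0.024 -0.025]
top body 469 c [ -7.7 -42. ] sz [ 54.8 112.9] z med 0.0387 slope [0.009 0.01 ]
top loop 45 c [ 64.4 -47.7] sz [47.9 23.4] z med 0.0222 slope [-0.073 -0.023]
top divider 117 c [-0.1  5. ] sz [  6.1 177.4] z med 0.0325 slope [-0.022  0.297]
top tab 86 c [-55.7   4.6] sz [11.5 48. ] z med 0.0691 slope [0.026 0.133]
top relays 595 c [ 1.1 59.4] sz [ 38.2 163.6] z med 0.034 slope [-0.004 -0.01 ]
top red 225 [0.468 0.005 0.044]
   module_center 0.7 [0.431 0.371 0.029]
   puller_handle 0.63 [0.469 0.    0.029]
   mug 0.7 [0.464 0.    0.   ]
   jar 0.92 [0.77  0.228 0.   ]
   spray 0.82 [ 0.802 -0.035  0.   ]
   meter 0.88 [ 0.307 -0.349  0.   ]
side spine 105 c [-14.  -43.3] sz [21.3 85.2] z med 0.0634 slope [ 0.058 -0.022]
side body 220 c [-15.1 -44.4] sz [ 55.7 110.5] z med 0.0369 slope [ 0.022 -0.046]
side loop 11 c [ 38.9 -40.7] sz [73.4 17.9] z med 0.0202 slope [-0.704 -0.003]
side divider 72 c [1.2 3.4] sz [ 10.6 177.4] z med 0.0305 slope [-0.048 -0.295]
side tab 50 c [-60.8   2.6] sz [48.5 13.6] z med 0.0669 slope [ 0.02  -0.279]
side relays 314 c [-1.6 58.2] sz [ 40.5 166.9] z med 0.0321 slope [0.004 0.003]
side red 176 [ 0.471 -0.007  0.042]
   module_center 0.83 [0.433 0.376 0.029]
   puller_handle 0.68 [ 0.473 -0.012  0.029]
   mug 0.67 [0.792 0.092 0.   ]
   jar 0.8 [0.775 0.211 0.   ]
   spray 0.66 [ 0.806 -0.028  0.   ]
   driver 0.59 [0.361 0.153 0.   ]
   meter 0.78 [ 0.307 -0.344  0.   ]
```

```bash
python3 -c "
from h import *
env.close_job(); print('handed in')"
```

```text
the job is handed in; nothing more can be done
handed in
```

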